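# Free the sherd clamp with a mallet and hold it drawn open at its mark

### The arm

A 6-joint arm with a two-finger parallel gripper is mounted at the origin on the work surface; the furniture and walls round the work are solid. World frame = base frame: x ahead of the robot, y to its left, z up, the work surface at z = 0. Lengths are in m, angles in rad, forces in N, time in s.
With the tool pointing down it reaches from about 0.35 to 0.725 m from the base axis. Payload 6 kg.
Tool frame: the origin (TCP) lies between the finger pads; the fingertips stand 8 mm ahead of it and the grasp point (between the pads) lies 11 mm behind it (r.tcp_to_tips is the distance from the TCP to the fingertips, in m); z points along the fingers, y is the direction in which the jaws open and shut (so a half turn about z gives the same grasp; the last joint's range is limited). The gripper opens to 85 mm and grips with 20 to 120 N. Pads are 22 mm wide; open, the fingers measure 114 mm over their backs; the gripper's body (76 mm by 85 mm) begins 54 mm behind the grasp point. The pads swing forward as they close: fully open they stand 13 mm farther back than shut.
Start: joints at [-0.914, 0.04, 0.085, 0, -1.615, -0.334], TCP at [0.19, -0.569, 0.239] pointing down, gripper open.
Joint ranges: [-2.56, 2.56], [-1.29, 2.01], [-1.08, 1.49], [-3.29, 1.98], [-2.81, -0.18], [-2.99, 2.99]. Speed limits (rad/s): [2.57, 2.57, 3.01, 3.14, 3.14, 3.14].

### API

Orientations are given as a unit quaternion [x, y, z, w].
In Python, from bench import r, viewer, job_done gives the robot as it stands.
- The arm moves only by the tool apply_moves, never from a script. Its arguments are lists of equal length, an entry for each row: "translation": the shift along the tool's x, y, z in cm, a list of three; "rotation": the turn, a rotation vector about the tool's x, y, z in degrees, a list of three. A call has exactly 10 rows; each row shifts and turns the pose as measured when the row begins, along the tool's axes as they then stand; what a row does not reach is not made up. A row lasts 1/10 s, in which the tool goes at most 50 mm and 8.59 degrees, less where a joint would pass 70% of its speed; a pose out of reach is approached as far as the arm can. A call with a gripper value outside its range is refused whole. "fingers" is the closure in counts, from 0 (fully open) to 255 (shut), set as the call begins (left out, the last holds). The fingers move at their own pace and stop on an object; "force" is the grip in N (left out, the last holds). Time passes only in rows, so rows that do not move let the fingers close, or fill a call up. It gives the time, the measured TCP pose, the force and the opening at its end, in the units of the state.
- r.read_state(): the state, without advancing time (a new reading comes with each control period).
- viewer.capture(name): name is "scene" or "top"; returns the picture (480x640x3 uint8, blue, green, red); there is no depth.
- viewer.camera_info(name): a dict with "fx", "fy", "cx", "cy" (pixels), "dist_coeffs" ([k1, k2, p1, p2, k3] as OpenCV has them; the pictures are not rectified), "world_to_cam" (4x4, takes a point from world to camera coordinates). Camera axes: x right, y up, looking along -z (the intrinsics and any distortion apply to the point x, -y, -z); pixel columns grow to the right and rows downward; lengths in m; the calibration is good to about 2 mm. A picture is of the moment at which its call begins. camera_info takes no time and is no camera call.
- job_done(): hands the job in, once; it reports no verdict.
The state is a dict: "time": time; "joint_pos": joint angles; "joint_velocities": joint speeds; "effort": joint torques, N m; "tool_pos": TCP position; "ee_rot": TCP orientation; "ft_force": force on the tool from outside, world axes, zero at the start; "torque": the same for the moment, N m; "grip_width": opening from 0.0 (shut) to 1.0 (fully open).
Only numpy, scipy, OpenCV 4.12 (cv2) and the standard library are available. Lean on these libraries where they do the work, as an engineer would, in place of code of your own. Each camera call takes 0.05 s, during which the arm holds its last target.

### The job

Open the spring clamp on the bench for a glued sherd: pick up the mallet by its handle and knock the yellow lock pin fully down with the mallet's head (never push the pin with the gripper), then set the mallet back down on the bench and let go of it. Then take the black grip plate and pull the sprung rod out of its barrel until the red band stands at the barrel's mouth, and finish while still holding it there, because the spring pulls it back if it is let go. Leave the loose foam block, sherd, tape roll and tub of cotton buds where they are.

Things in the scene. Friction and masses are not known exactly. Their poses are not given: they have to be found in the camera images.
- clamp: Spring clamp fixed to the bench, 75 x 262 mm. Origin: on the bench under the rod axis. y runs level along the rod from the grip plate (y = -125 mm) to the grey fixed jaw (y = +133 mm, 88 mm high), x level across, z up. Blue housing (52 x 46 mm, 85 mm high) at y = -22 mm with the lock pin on top; from it a 26 mm barrel runs to its mouth at y = -100 mm. A 12 mm steel rod slides through both.
- pin_top (a point): Centre of the top of the yellow lock pin, a round head 18 mm across on top of the blue housing, 108 mm above the bench when up, 97 mm when fully down. Struck, it moves straight down up to 11 mm against a spring and stiff detent (about 8 N) and stays down by itself. While it is up the rod is locked.
- lock_pin (a joint): How far the lock pin is down, m: 0 up, 0.011 fully down, with its head on the steel boss. The rod is free from about 0.008 on.
- rod_grip (a point): Middle of the black grip plate on the rod's free end, 101 mm above the bench. The plate is upright, 14 mm thick along the clamp's y, 34 mm wide along its x, its top 124 mm above the bench; the barrel beside it reaches up only to 70 mm. It moves with the rod, towards the clamp's -y as the rod is pulled out.
- draw_rod (a joint): How far the rod is pulled out, m: 0 in, 0.08 end stop. The red band, 10 mm long, hides in the barrel at first; it begins to show at 0.055, its middle is at the mouth at 0.060, it is wholly out at 0.065. The inner spring pulls back with about 5 N at 0 and 10 N at the band.
- barrel_mouth (a point): Centre of the barrel's open end, on the rod's axis, 55 mm above the bench; the red band must stand here.
- mallet_grip (a point): Point in the wooden handle, 55 mm from the head's centre and 35 mm above the face on which the mallet stands. x points along the handle to the head, z up. Handle 18 mm wide, 26 mm tall, level; it reaches from the head's side (22 mm from the head's centre) to 153 mm from it. Loose, about 0.22 kg, mostly head.
- mallet_head (a point): Centre of the mallet's head, an upright cylinder 44 mm across and 70 mm tall with an orange striking face at each end, 35 mm above and below this point. The mallet stands on one face, handle level.
- foam_block: Grey-white foam block, 45 x 70 x 31 mm, origin at its underside. Leave it.
- flat_sherd: Flat pottery sherd, 72 x 78 x 16 mm, origin at its underside. Leave it.
- tape_roll: Roll of beige tape lying flat, 104 mm across, 25 mm high, origin at its underside. Leave it.
- bud_tub: White tub of cotton buds, 77 mm across, 80 mm high, origin at its underside. Leave it.
Mind the look-alikes: they are no part of the job. Leave any green or purple look-alike of the part that bears mallet_grip alone.

How it is judged:
By the outcome, as a careful person would: the job done as asked, in the order asked, and still so for the second after the job is handed in, while the arm keeps its last pose, push and grip.
It also fails if it takes over 58 s, if anything falls off the work surface, if the arm or the gripper's body presses on something with over 40 N, if the wrist force passes 120 N, or if a joint passes its speed limit or range.

## Working session

There is one attempt and no reset: what is moved stays moved. The work goes in short steps, Python scripts to look and compute and a tool call to move; the robot and the scene stay as the last step left them, time stands still between calls to the robot, and variables do not carry over. Pictures are saved under pics/ and viewed, and the job is handed in when it is done.

Besides the shell and the picture viewer there is one more tool, called after "Call:" as name(argument=value, ...), one argument or row to a line, values as JSON. apply_moves: Moves the arm, as the interface text tells. Its arguments: {"type":"object","properties":{"translation":{"type":"array"},"rotation":{"type":"array"},"fingers":{"type":"number"},"force":{"type":"number"}},"required":["translation","rotation"]}

```bash
ls; mkdir -p pics
python3 - <<'E'
from bench import r,viewer
import cv2
print(r.read_state())
for n in("scene","top"):
    cv2.imwrite(f"pics/{n}0.png",viewer.capture(n)); print(n,viewer.camera_info(n))
E
```

```text
pics
{'time': 0.0, 'joint_pos': array([-9.14306417e-01,  4.08380568e-02,  8.38006932e-02, -4.58859399e-04,
       -1.61549666e+00, -3.33667156e-01]), 'joint_velocities': array([1.18647472e-03, 1.29793872e-03, 8.46511691e-04, 1.17998830e-03,
       2.45148291e-05, 5.95080975e-05]), 'effort': array([ 2.50835088e-03, -3.68208897e+01,  3.47435510e+01,  6.93277135e+00,
       -5.37860396e-03,  1.36099494e-06]), 'tool_pos': array([ 0.19030646, -0.56868934,  0.23825936]), 'ee_rot': array([-1.60721255e-01,  9.86999428e-01,  8.73422378e-04, -2.11100876e-04]), 'ft_force': array([-0.13598119,  0.94400401, -0.21119222]), 'torque': array([ 0.01288666, -0.00867096, -0.07840062]), 'grip_width': 0.9962486381236845}
scene {'fx': 452.20759460639965, 'fy': 452.20759460639965, 'cx': 311.10330186234034, 'cy': 235.9672432387657, 'dist_coeffs': array([-0.03777015,  0.        ,  0.        ,  0.        ,  0.        ]), 'world_to_cam': array([[-0.58031413,  0.81426214, -0.01458323,  0.24621885],
       [-0.65193272, -0.45374321,  0.60753669,  0.25183316],
       [ 0.48807708,  0.36206942,  0.79415773, -1.69128552],
       [ 0.        ,  0.        ,  0.        ,  1.        ]])}
top {'fx': 515.9359840872148, 'fy': 515.9359840872148, 'cx': 320.7635738834907, 'cy': 235.3743620011979, 'dist_coeffs': array([-0.07204738,  0.        ,  0.        ,  0.        ,  0.        ]), 'world_to_cam': array([[ 1.30473517e-01, -9.91451725e-01, -3.72744220e-04,
        -5.32739587e-02],
       [ 9.22056224e-01,  1.21202978e-01,  3.67589659e-01,
        -4.46098364e-01],
       [-3.64402224e-01, -4.83044067e-02,  9.29988013e-01,
        -1.62910288e+00],
       [ 0.00000000e+00,  0.00000000e+00,  0.00000000e+00,
         1.00000000e+00]])}
```

View pics/scene0.png

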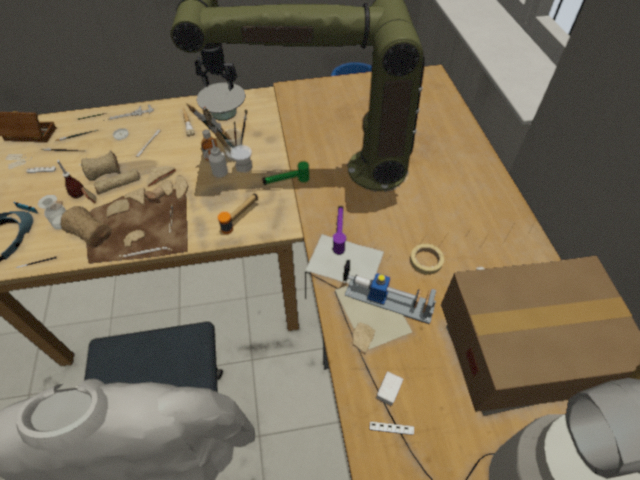

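View pics/top0.png

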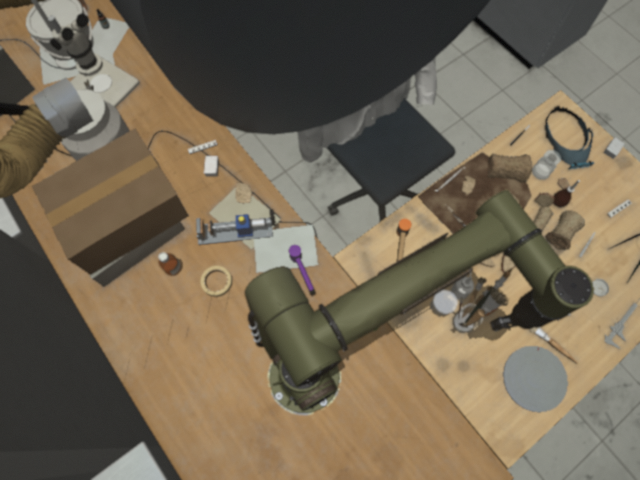

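Three mallet-shaped things: the green one at scene (287,176), the purple one at (340,230), and the one with a wooden handle and orange faces at scene (237,214) / top (403,240). The last fits the description (wooden handle, orange striking faces). I'll enlarge it to confirm.

```bash
cat > h.py <<'E'
import numpy as np, cv2
from bench import r,viewer
F=np.diag([1,-1,-1.])
def cam(n):
    c=viewer.camera_info(n);K=np.array([[c['fx'],0,c['cx']],[0,c['fy'],c['cy']],[0,0,1]]);W=np.array(c['world_to_cam'])
    return K,np.array(c['dist_coeffs']),F@W[:3,:3],F@W[:3,3]
def onz(n,uv,z):
    K,d,R,t=cam(n);p=cv2.undistortPoints(np.array([[uv]],float),K,d)[0,0]
    ray=R.T@np.array([p[0],p[1],1]);o=-R.T@t
    return o+ray*(z-o[2])/ray[2]
def proj(n,P):
    K,d,R,t=cam(n);return cv2.projectPoints(np.atleast_2d(P).astype(float),cv2.Rodrigues(R)[0],t,K,d)[0][:,0]
def tri(a,b):  # scene px, top px
    A=[];B=[]
    for n,uv in(("scene",a),("top",b)):
        K,d,R,t=cam(n);p=cv2.undistortPoints(np.array([[uv]],float),K,d)[0,0]
        for i in(0,1): A.append(R[i]-p[i]*R[2]);B.append(p[i]*t[2]-t[i])
    return np.linalg.lstsq(np.array(A),np.array(B),rcond=None)[0]
def crop(img,x,y,w,h,s,f):
    cv2.imwrite(f,cv2.resize(img[y:y+h,x:x+w],None,fx=s,fy=s,interpolation=cv2.INTER_CUBIC))
E
python3 - <<'E'
from h import *
s=cv2.imread('pics/scene0.png');t=cv2.imread('pics/top0.png')
a=cv2.resize(s[185:245,200:280],None,fx=5,fy=5,interpolation=2);b=cv2.resize(t[205:285,360:440],None,fx=5,fy=5,interpolation=2)[:300]
a2=cv2.resize(s[250:330,330:450],None,fx=5,fy=5,interpolation=2);b2=cv2.resize(t[195:275,180:300],None,fx=5,fy=5,interpolation=2)
cv2.imwrite('pics/m.png',np.hstack([a,b]));cv2.imwrite('pics/c1.png',a2);cv2.imwrite('pics/c2.png',b2)
E
```

```text
(no output)
```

View pics/m.png

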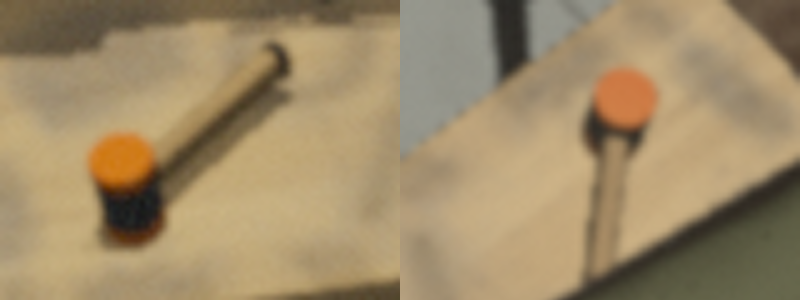

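View pics/c1.png

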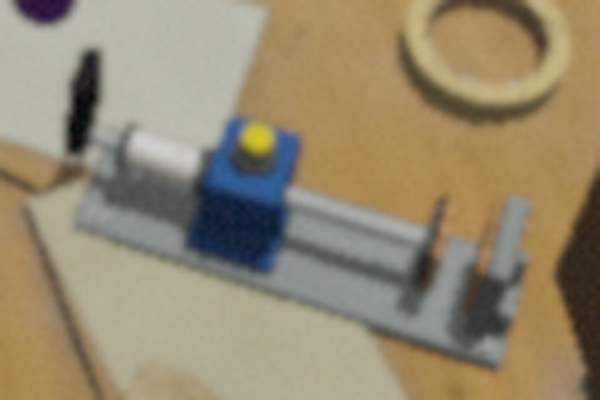

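View pics/c2.png

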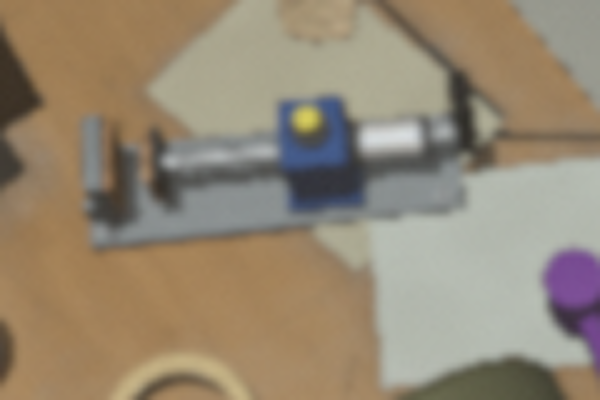

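The crop confirms it: wooden handle, black body, orange faces, head top at scene (224.6,217.4) / top (405.2,224.6), handle end at scene (255.6,197). Clamp: pin at scene (381.6,278) / top (241.4,218.8), black plate at scene (346.8,270) / top (272.4,217).

Run:
```python
from h import *
np.set_printoptions(precision=4,suppress=True)
hs=onz('scene',(224.6,217.4),.07);ht=onz('top',(405.2,224.6),.07)
print('head',hs,ht,tri((224.6,217.4),(405.2,224.6)))
e=onz('scene',(255.6,197),.035);print('hend',e,np.linalg.norm((e-hs)[:2]),onz('top',(401.5,257),.048),onz('top',(400,262),.048))
ps=onz('scene',(381.6,278),.108);pt=onz('top',(241.4,218.8),.108);print('pin',ps,pt,tri((381.6,278),(241.4,218.8)))
gs=onz('scene',(346.8,270),.101);gt=onz('top',(272.4,217),.101);print('plate',gs,gt,tri((346.8,270),(272.4,217)))
# base corners scene
for c in[(78,222),(497,365)]:
    print('base',onz('scene',(330+c[0]/5,250+c[1]/5),.0))
for c in[(93,247),(465,207),(85,118)]:
    print('baseT',onz('top',(180+c[0]/5,195+c[1]/5),.0))
print('purple',onz('scene',(340,238),.07), onz('scene',(340,207),.035),'tape',onz('scene',(427,258),.02),'box near',onz('scene',(443,285),.2), onz('scene',(487,410),0))
```

```text
head [ 0.5406 -0.2608  0.07  ] [ 0.5313 -0.2724  0.07  ] [ 0.535  -0.2717  0.058 ]
hend [ 0.3918 -0.2587  0.035 ] 0.14876153411160342 [ 0.4217 -0.271   0.048 ] [ 0.4034 -0.2674  0.048 ]
pin [0.4732 0.2808 0.108 ] [0.4645 0.2733 0.108 ] [0.4679 0.2771 0.0981]
plate [0.5026 0.1837 0.101 ] [0.4873 0.1732 0.101 ] [0.4936 0.1771 0.0844]
base [0.5204 0.1966 0.    ]
base [0.4616 0.4472 0.    ]
baseT [0.3934 0.428  0.    ]
baseT [0.4569 0.175  0.    ]
baseT [0.4888 0.4551 0.    ]
purple [0.397  0.0923 0.07  ] [0.2638 0.0065 0.035 ] tape [0.274  0.3408 0.02  ] box near [0.4578 0.4407 0.2   ] [0.5997 0.6817 0.    ]
```

Run:
```python
from h import *
np.set_printoptions(precision=4,suppress=True)
s=r.read_state();P=s['tool_pos']
print(proj('scene',[P,[0,0,0],[P[0],P[1],P[2]+.06]]),proj('top',[P,[0,0,0],[P[0],P[1],P[2]+.06]]))
for n in('scene','top'):
    im=cv2.imread(f'pics/{n}0.png')
    big=cv2.resize(im,None,fx=4,fy=4,interpolation=2)
    for q in proj(n,[P,[P[0],P[1],P[2]+.1]]): cv2.drawMarker(big,tuple(int(v*4+2) for v in q),(0,0,255),0,12,1)
    u,v=proj(n,[P])[0]*4; u=int(u);v=int(v)
    cv2.imwrite(f'pics/tcp_{n}.png',big[max(0,v-200):v+200,max(0,u-200):u+200])
    im2=im.copy();cv2.circle
    t=np.linspace(0,2*np.pi,60)
a,b=[cv2.imread(f'pics/tcp_{n}.png') for n in('scene','top')]
cv2.imwrite('pics/tcp.png',np.hstack([cv2.resize(a,(400,400)),cv2.resize(b,(400,400))]))
```

```text
[[219.0087  88.2305]
 [376.8283 168.7436]
 [216.0511  73.441 ]] [[509.0445 323.9834]
 [303.9842 375.8793]
 [516.4595 319.4139]]
```

View pics/tcp.png

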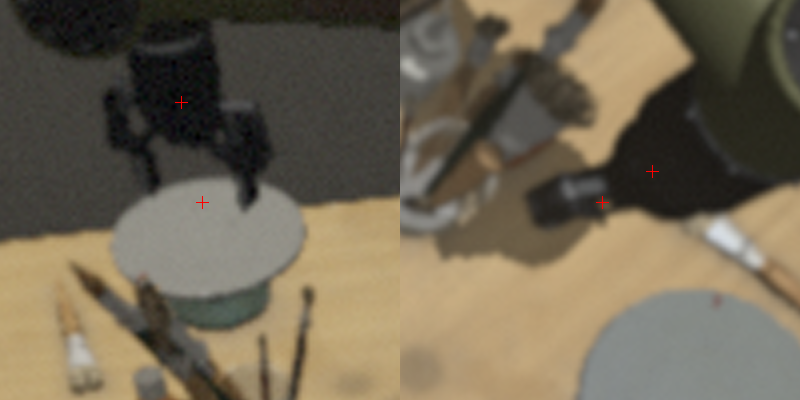

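Run:
```python
from h import *
s=cv2.imread('pics/scene0.png');t=cv2.imread('pics/top0.png')
a=cv2.resize(s[225:325,300:400],None,fx=4,fy=4,interpolation=2);b=cv2.resize(t[200:300,240:340],None,fx=4,fy=4,interpolation=2)
cv2.imwrite('pics/p.png',np.hstack([a,b]))
a=cv2.resize(s[235:335,390:490],None,fx=4,fy=4,interpolation=2);b=cv2.resize(t[235:315,180:260],None,fx=5,fy=5,interpolation=2)
a2=cv2.resize(s[130:210,340:420],None,fx=5,fy=5,interpolation=2);b2=cv2.resize(t[340:420,260:340],None,fx=5,fy=5,interpolation=2)
cv2.imwrite('pics/p2.png',np.hstack([a2,b2]))
```

```text
(no output)
```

View pics/p.png

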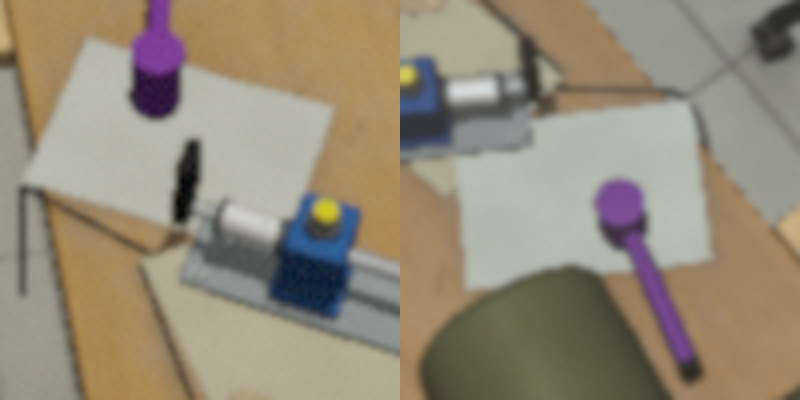

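View pics/p2.png

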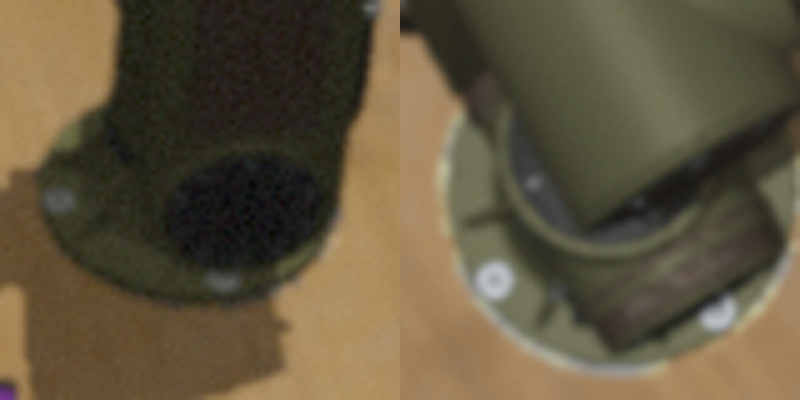

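Run:
```python
from h import *
np.set_printoptions(precision=4,suppress=True)
for a,b in[((322,234.5),(318.25,264.5)),((306,270.5),(312.5,224.2)),((383.75,251.2),(256.2,272.5)),((339.5,237.5),(294.8,251))]:
    z=.07 if a[0]==339.5 else 0
    print(onz('scene',a,z),onz('top',b,z),tri(a,b))
# flange circle residual in each camera
import scipy.optimize as so
for n,pts in(('scene',[(340+x/5,130+y/5) for x,y in[(40,180),(50,225),(90,268),(140,292),(200,302),(250,298),(300,270)]]),('top',[(260+(x-400)/5,340+y/5) for x,y in[(445,190),(455,255),(490,312),(540,350),(600,370),(660,366),(740,325),(785,270)]])):
    W=np.array([onz(n,p,0.0) for p in pts])[:,:2]
    f=so.least_squares(lambda q:np.hypot(*(W-q[:2]).T)-q[2],[0,0,.1]);print(n,f.x,abs(f.fun).max())
```

```text
[0.3731 0.0081 0.    ] [0.3751 0.0043 0.    ] [0.374  0.0062 0.0001]
[0.5193 0.048  0.    ] [0.5208 0.0442 0.    ] [ 0.5199  0.046  -0.0003]
[0.3152 0.2108 0.    ] [0.319  0.2102 0.    ] [0.3177 0.2106 0.003 ]
[0.3962 0.09   0.07  ] [0.3887 0.0842 0.07  ] [0.3911 0.0859 0.0617]
scene [-0.0025  0.0025  0.1109] 0.0023398873762020267
top [-0.0021 -0.0028  0.1142] 0.0006807671491049494
```

```bash
cat >> h.py <<'E'
def circ(c,rad,z,n=60):
    t=np.linspace(0,2*np.pi,n);return np.c_[c[0]+rad*np.cos(t),c[1]+rad*np.sin(t),np.full(n,z)]
def overlay(n,src,polys,box,s,out=None):
    x,y,w,h=box;im=cv2.resize(src[y:y+h,x:x+w],None,fx=s,fy=s,interpolation=2)
    for P,col in polys:
        q=((proj(n,P)-[x,y]+.5)*s).astype(int);cv2.polylines(im,[q.reshape(-1,1,2)],False,col,1)
    if out: cv2.imwrite(out,im)
    return im
def mallet(c,yaw,z0=0):
    R=np.array([[np.cos(yaw),-np.sin(yaw)],[np.sin(yaw),np.cos(yaw)]])
    def box(z): return np.array([[*(np.array(c)+R@np.array(p)),z] for p in[(-.022,-.009),(-.153,-.009),(-.153,.009),(-.022,.009)]])
    return [(circ(c,.022,z0),(0,255,0)),(circ(c,.022,z0+.07),(255,0,0)),(box(z0+.048),(255,255,0)),(box(z0+.022),(0,255,255))]
def clamp(o,yaw,d=0,pz=.108):
    R=np.array([[np.cos(yaw),-np.sin(yaw)],[np.sin(yaw),np.cos(yaw)]])
    T=lambda L:np.array([[*(np.array(o)+R@np.array(p[:2])),p[2]] for p in L])
    rect=lambda x0,x1,y0,y1,z:T([(x0,y0,z),(x1,y0,z),(x1,y1,z),(x0,y1,z),(x0,y0,z)])
    pc=T([(0,-.022,pz)])[0]
    return [(rect(-.026,.026,-.045,.001,.085),(0,255,255)),(circ(pc,.009,pz),(0,0,255)),(T([(-.017,-.125-d,z) for z in(.078,)]+[(.017,-.125-d,.078),(.017,-.125-d,.124),(-.017,-.125-d,.124),(-.017,-.125-d,.078)]),(0,255,0)),(T([(.013*np.cos(t),-.1,.055+.013*np.sin(t)) for t in np.linspace(0,6.3,30)]),(255,0,255)),(T([(0,.133,.088),(0,.133,.0)]),(255,255,0))]
E
python3 - <<'E'
from h import *
s=cv2.imread('pics/scene0.png');t=cv2.imread('pics/top0.png')
c=(.534,-.268);yaw=np.arctan2(-.268+.2625,.534-.39)
m=mallet(c,yaw)
cv2.imwrite('pics/o1.png',np.hstack([overlay('scene',s,m,(205,185,60,60),6.5),overlay('top',t,m,(375,210,60,60),6.5)]))
p=np.array([.467,.276]);yw=np.arctan2(-(.467-.489),.276-.176) # y axis dir
yw=np.arctan2(-(.467-.493),.276-.177)*-1
ydir=p-np.array([.493,.177]);ydir/=np.linalg.norm(ydir);yw=np.arctan2(-ydir[0],ydir[1]);o=p+ydir*.022
print(o,yw)
k=clamp(o,yw)
cv2.imwrite('pics/o2.png',overlay('scene',s,k,(330,245,120,80),6.5))
cv2.imwrite('pics/o3.png',overlay('top',t,k,(185,195,110,60),7))
E
```

```text
[0.46141173 0.29727842] 0.2568264499698074
```

View pics/o1.png

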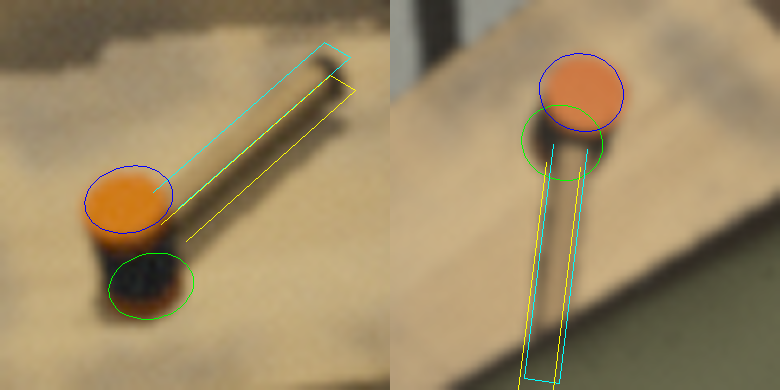

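View pics/o2.png

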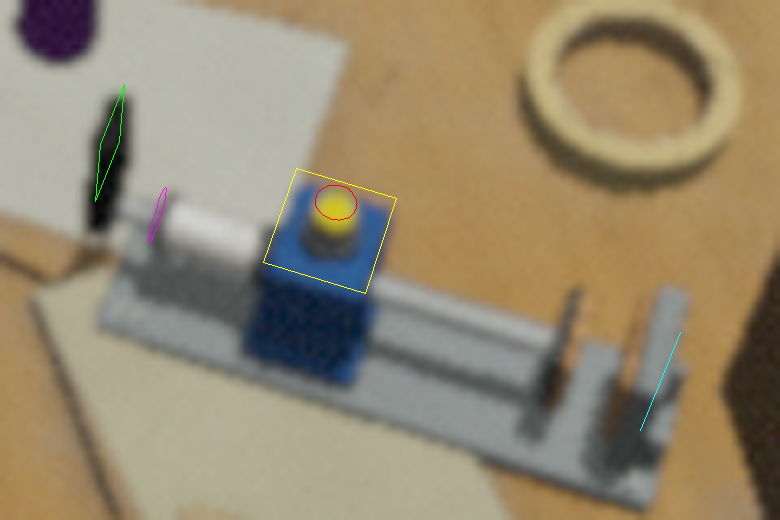

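View pics/o3.png

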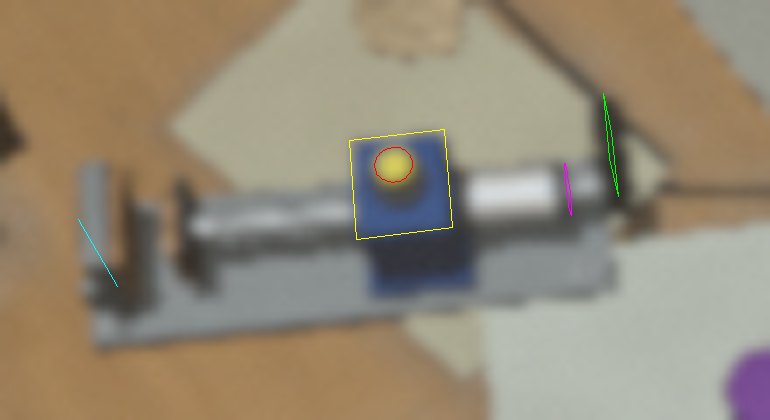

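Model overlays line up within 1–2 px: mallet head at (.534,-.269), handle yaw ≈ -0.04, pin at (.467,.276), clamp yaw ≈ .245, plate at ≈ (.492,.176). Next I'll write a move planner.

```bash
cat > plan.py <<'E'
import sys
from h import *
from scipy.spatial.transform import Rotation as Ro
np.set_printoptions(precision=4,suppress=True)
def plan(pos,ydeg,n=10):
    "target TCP pos, target yaw (deg) of tool y axis mod 180; tool straight down"
    s=r.read_state();p=np.array(s['tool_pos']);R0=Ro.from_quat(s['ee_rot']);y=R0.as_matrix()[:,1];cur=np.degrees(np.arctan2(y[1],y[0]))
    d=(ydeg-cur+90)%180-90;yt=np.radians(cur+d)
    Y=np.array([np.cos(yt),np.sin(yt),0]);Z=np.array([0,0,-1.]);X=np.cross(Y,Z)
    rv=(R0.inv()*Ro.from_matrix(np.c_[X,Y,Z])).as_rotvec()
    step=(np.array(pos)-p)/n
    print('t',s['time'],'tcp',p,'yaw',round(cur,1),'j',np.round(s['joint_pos'],2),'F',s['ft_force'],'grip',s['grip_width'])
    print('dist',np.array(pos)-p,'rot total deg',np.degrees(rv))
    tr=[];
    for i in range(n):
        R=R0*Ro.from_rotvec(rv*i/n); tr.append([round(v,2) for v in (R.inv().apply(step)*100).tolist()])
    print(tr);print([[round(v,2) for v in np.degrees(rv/n).tolist()]]*n)
if __name__=='__main__':
    a=list(map(float,sys.argv[1:]));plan(a[:3],a[3],int(a[4]) if len(a)>4 else 10)
E
python3 plan.py .479 -.267 .26 87.7
python3 -c "
from h import *
for p in[(218,172),(240,166),(208,150),(222,108)]: print(p,onz('scene',p,0))
print(onz('scene',(244,110),.2),onz('scene',(189,105),.2))"
```

```text
t 0.1 tcp [ 0.1903 -0.5687  0.2384] yaw 108.5 j [-0.91  0.04  0.08 -0.   -1.62 -0.33] F [-0.8537 -1.0228  0.0895] grip 1.0028241914009373
dist [0.2887 0.3017 0.0216] rot total deg [ 0.0912 -0.0227 20.7954]
[[-3.69, 1.95, -0.21], [-3.62, 2.08, -0.21], [-3.54, 2.21, -0.21], [-3.46, 2.34, -0.21], [-3.37, 2.46, -0.21], [-3.28, 2.58, -0.21], [-3.19, 2.7, -0.21], [-3.09, 2.81, -0.22], [-2.98, 2.92, -0.22], [-2.88, 3.03, -0.22]]
[[0.01, -0.0, 2.08], [0.01, -0.0, 2.08], [0.01, -0.0, 2.08], [0.01, -0.0, 2.08], [0.01, -0.0, 2.08], [0.01, -0.0, 2.08], [0.01, -0.0, 2.08], [0.01, -0.0, 2.08], [0.01, -0.0, 2.08], [0.01, -0.0, 2.08]]
(218, 172) [ 0.35237584 -0.48040036  0.        ]
(240, 166) [ 0.28094549 -0.43316507  0.        ]
(208, 150) [ 0.28415667 -0.59677456  0.        ]
(222, 108) [ 0.05464634 -0.7325619   0.        ]
[ 0.19978073 -0.44863311  0.2       ] [ 0.28918511 -0.63335645  0.2       ]
```

Call:
apply_moves(
  translation=[
    [0,0,-4],
    [-2,1,-4],
    [-4.3,2.5,0],
    [-4.2,2.7,0],
    [-4.1,2.8,0],
    [-4,3,0],
    [-3.9,3.1,0],
    [-3.8,3.3,0],
    [-3.7,3.4,0],
    [-2,2,0],
  ],
  rotation=[
    [0,0,2],
    [0,0,2],
    [0,0,2],
    [0,0,2],
    [0,0,2],
    [0,0,2],
    [0,0,2],
    [0,0,2],
    [0,0,2],
    [0,0,2],
  ],
  fingers=0,
  force=120,
)

```text
time: 1.1
tool_pos: [0.4766, -0.2842, 0.3157]
ee_rot: [0.024, 1.0, 0.006, -0.003]
ft_force: [1.0, -0.3, -0.3]
grip_width: 1.001
```

```bash
python3 plan.py .479 -.267 .12 87.7
```

```text
t 1.1 tcp [ 0.4766 -0.2842  0.3157] yaw 87.3 j [-0.18 -0.05  0.14 -0.01 -1.77 -1.44] F [ 0.9712 -0.3317 -0.305 ] grip 1.0009852358297575
dist [ 0.0024  0.0172 -0.1957] rot total deg [ 0.6732 -0.3899 -0.4476]
[[-0.03, 0.15, 1.96], [-0.03, 0.15, 1.96], [-0.03, 0.15, 1.96], [-0.03, 0.16, 1.96], [-0.02, 0.16, 1.96], [-0.02, 0.16, 1.96], [-0.02, 0.16, 1.96], [-0.02, 0.17, 1.96], [-0.02, 0.17, 1.96], [-0.02, 0.17, 1.96]]
[[0.07, -0.04, -0.04], [0.07, -0.04, -0.04], [0.07, -0.04, -0.04], [0.07, -0.04, -0.04], [0.07, -0.04, -0.04], [0.07, -0.04, -0.04], [0.07, -0.04, -0.04], [0.07, -0.04, -0.04], [0.07, -0.04, -0.04], [0.07, -0.04, -0.04]]
```

Call:
apply_moves(
  translation=[
    [0,0.2,2],
    [0,0.2,2],
    [0,0.2,2],
    [0,0.2,2],
    [0,0.2,2],
    [0,0.2,2],
    [0,0.2,2],
    [0,0.2,2],
    [0,0.1,2],
    [0,0,1],
  ],
  rotation=[
    [0,0,0],
    [0,0,0],
    [0.7,0,0],
    [0,-0.4,0],
    [0,0,-0.4],
    [0,0,0],
    [0,0,0],
    [0,0,0],
    [0,0,0],
    [0,0,0],
  ],
)

```text
time: 2.1
tool_pos: [0.4786, -0.2599, 0.1143]
ee_rot: [0.017, 1.0, 0.001, -0.002]
ft_force: [-0.5, 0.5, -0.1]
grip_width: 1.003
```

```bash
python3 - <<'E'
from h import *
s=viewer.capture('scene');t=viewer.capture('top')
cv2.imwrite('pics/a.png',np.hstack([cv2.resize(s[150:250,180:280],None,fx=4,fy=4,interpolation=2),cv2.resize(t[190:290,355:455],None,fx=4,fy=4,interpolation=2)]))
E
python3 plan.py .479 -.267 .024 87.7
```

```text
t 2.2 tcp [ 0.4786 -0.2601  0.1148] yaw 88.1 j [-0.13 -0.08 -0.26 -0.   -1.4  -1.47] F [-0.0275  0.2068 -0.2507] grip 0.9981975660409536
dist [ 0.0004 -0.0069 -0.0908] rot total deg [ 0.1185 -0.2955  0.3596]
[[-0.01, -0.07, 0.91], [-0.01, -0.07, 0.91], [-0.01, -0.07, 0.91], [-0.01, -0.07, 0.91], [-0.01, -0.07, 0.91], [-0.01, -0.07, 0.91], [-0.01, -0.07, 0.91], [-0.01, -0.07, 0.91], [-0.01, -0.07, 0.91], [-0.01, -0.07, 0.91]]
[[0.01, -0.03, 0.04], [0.01, -0.03, 0.04], [0.01, -0.03, 0.04], [0.01, -0.03, 0.04], [0.01, -0.03, 0.04], [0.01, -0.03, 0.04], [0.01, -0.03, 0.04], [0.01, -0.03, 0.04], [0.01, -0.03, 0.04], [0.01, -0.03, 0.04]]
```

View pics/a.png

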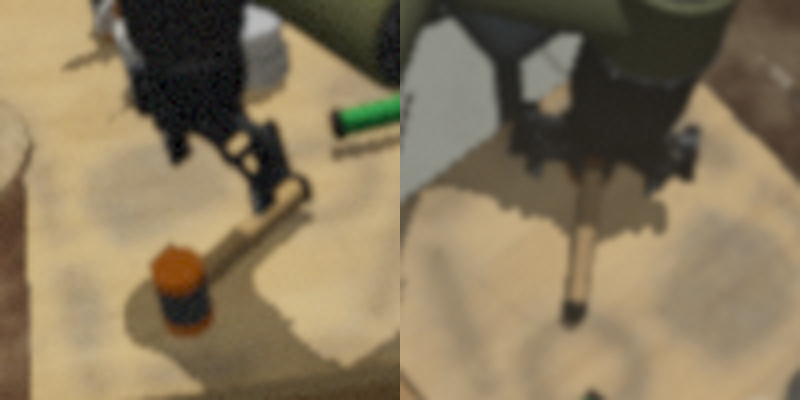

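The picture shows the open fingers straddling the wooden handle (scene finger tips about (224,190) and (245,201)). The handle's end is now visible in the top view at (398.5,268).

```bash
python3 -c "
from h import *
e=onz('top',(398.7,267.5),.04);h=onz('top',(405.2,224.6),.068);print(e,h,np.degrees(np.arctan2(*(h-e)[1::-1])),np.hypot(*(h-e)[:2]))"
```

```text
[ 0.38638596 -0.26544979  0.04      ] [ 0.53216899 -0.27260564  0.068     ] -2.810141946082738 0.14595854310129597
```

Call:
apply_moves(
  translation=[
    [0,-0.1,1.2],
    [0,-0.1,1.2],
    [0,-0.1,1.2],
    [0,-0.1,1.2],
    [0,-0.1,1.2],
    [0,-0.1,1.2],
    [0,-0.1,1.0],
    [0,0,0.6],
    [0,0,0.2],
    [0,0,0],
  ],
  rotation=[
    [0,0,0],
    [0,0,0],
    [0,0,0],
    [0,0,0],
    [0,0,0],
    [0,0,0],
    [0,0,0],
    [0,0,0],
    [0,0,0],
    [0,0,0],
  ],
)

```text
time: 3.2
tool_pos: [0.479, -0.2685, 0.0193]
ee_rot: [0.017, 1.0, 0.0, -0.001]
ft_force: [-1.2, -0.1, 0.7]
grip_width: 1.0
```

Call:
apply_moves(
  translation=[
    [0,0,-0.4],
    [0,0,0],
    [0,0,0],
    [0,0,0],
    [0,0,0],
    [0,0,0],
    [0,0,0],
    [0,0,0],
    [0,0,0],
    [0,0,0],
  ],
  rotation=[
    [0,0,0],
    [0,0,0],
    [0,0,0],
    [0,0,0],
    [0,0,0],
    [0,0,0],
    [0,0,0],
    [0,0,0],
    [0,0,0],
    [0,0,0],
  ],
  fingers=255,
  force=120,
)

```text
time: 4.2
tool_pos: [0.4805, -0.2687, 0.0262]
ee_rot: [0.017, 1.0, -0.0, 0.001]
ft_force: [0.3, 0.3, 1.1]
grip_width: 0.186
```

Call:
apply_moves(
  translation=[
    [0,0,-0.5],
    [0,0,-1],
    [0,0,-1.5],
    [0,0,-2],
    [0,0,-2],
    [0,0,-2],
    [0,0,-2],
    [0,0,-2],
    [0,0,-2],
    [0,0,-1],
  ],
  rotation=[
    [0,0,0],
    [0,0,0],
    [0,0,0],
    [0,0,0],
    [0,0,0],
    [0,0,0],
    [0,0,0],
    [0,0,0],
    [0,0,0],
    [0,0,0],
  ],
)

```text
time: 5.2
tool_pos: [0.4772, -0.268, 0.1929]
ee_rot: [0.017, 1.0, 0.001, -0.003]
ft_force: [-0.4, -0.1, -2.3]
grip_width: 0.194
```

Run:
```python
from h import *
from scipy.spatial.transform import Rotation as Ro
s=viewer.capture('scene');t=viewer.capture('top')
st=r.read_state();p=st['tool_pos'];y=Ro.from_quat(st['ee_rot']).as_matrix()[:,1];yaw=np.arctan2(y[1],y[0])-np.pi/2
for k in[0]:
  c=p[:2]+.055*np.array([np.cos(yaw),np.sin(yaw)]);m=mallet(c,yaw,p[2]+.009-.035+.0)
u,v=proj('scene',[[*c,p[2]]])[0].astype(int);u2,v2=proj('top',[[*c,p[2]]])[0].astype(int)
cv2.imwrite('pics/b.png',np.hstack([overlay('scene',s,m,(u-30,v-35,80,80),5),overlay('top',t,m,(u2-40,v2-40,80,80),5)]))
print(yaw,p,st['ft_force'],st['grip_width'],u,v,u2,v2)
```

```text
-0.034645804338310215 [ 0.4774426  -0.26798543  0.19231468] [-0.40490859  0.42739149 -2.12563077] 0.19375830818479456 217 188 410 209
```

View pics/b.png

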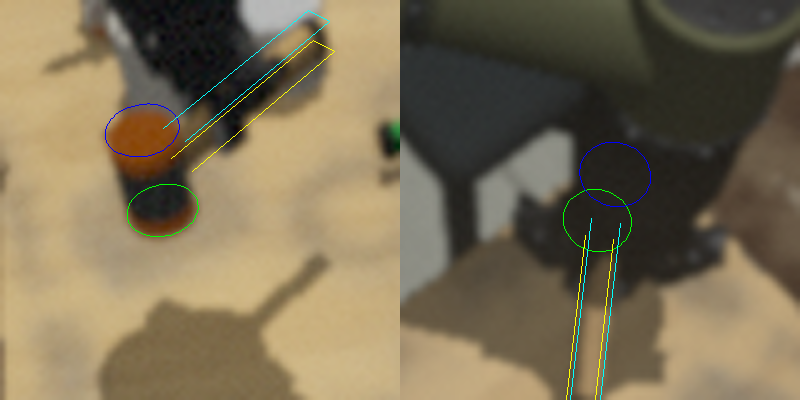

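The mallet is held level and the model overlay agrees (head top at scene (208,177)). Now carrying it to the clamp.

```bash
python3 plan.py .4134 .2627 .21 104 14
```

```text
t 5.3 tcp [ 0.4774 -0.268   0.1923] yaw 88.0 j [-0.15 -0.09 -0.13 -0.   -1.54 -1.46] F [-0.4049  0.4274 -2.1256] grip 0.19375830818479456
dist [-0.064   0.5307  0.0177] rot total deg [  0.2114  -0.3208 -15.9845]
[[0.59, 3.77, -0.11], [0.51, 3.78, -0.11], [0.44, 3.79, -0.11], [0.36, 3.8, -0.12], [0.29, 3.81, -0.12], [0.21, 3.81, -0.12], [0.13, 3.82, -0.12], [0.06, 3.82, -0.12], [-0.02, 3.82, -0.12], [-0.09, 3.82, -0.12], [-0.17, 3.81, -0.12], [-0.25, 3.81, -0.12], [-0.32, 3.8, -0.12], [-0.4, 3.8, -0.13]]
[[0.02, -0.02, -1.14], [0.02, -0.02, -1.14], [0.02, -0.02, -1.14], [0.02, -0.02, -1.14], [0.02, -0.02, -1.14], [0.02, -0.02, -1.14], [0.02, -0.02, -1.14], [0.02, -0.02, -1.14], [0.02, -0.02, -1.14], [0.02, -0.02, -1.14], [0.02, -0.02, -1.14], [0.02, -0.02, -1.14], [0.02, -0.02, -1.14], [0.02, -0.02, -1.14]]
```

Call:
apply_moves(
  translation=[
    [0.3,2,-0.5],
    [0.5,3.8,-0.5],
    [0.5,4.2,-0.5],
    [0.4,4.2,-0.2],
    [0.3,4.2,0],
    [0.2,4.2,0],
    [0.1,4.2,0],
    [0,4.2,0],
    [0,4.2,0],
    [-0.1,4.2,0],
  ],
  rotation=[
    [0,0,-1.1],
    [0,0,-1.1],
    [0,0,-1.1],
    [0,0,-1.1],
    [0,0,-1.1],
    [0,0,-1.1],
    [0,0,-1.1],
    [0,0,-1.1],
    [0,0,-1.1],
    [0,0,-1.1],
  ],
)

```text
time: 6.3
tool_pos: [0.4254, 0.1353, 0.1979]
ee_rot: [-0.078, 0.997, 0.004, -0.013]
ft_force: [1.0, -0.4, -2.3]
grip_width: 0.188
```

```bash
python3 plan.py .4134 .2627 .17 104
```

```text
t 6.3 tcp [0.4254 0.1353 0.1979] yaw 98.9 j [ 0.75 -0.36 -0.34 -0.02 -1.61 -2.16] F [ 0.9985 -0.4331 -2.2605] grip 0.18797516903813277
dist [-0.012   0.1274 -0.0279] rot total deg [ 0.6009 -1.3722 -5.1092]
[[-0.08, 1.27, 0.29], [-0.1, 1.27, 0.29], [-0.11, 1.27, 0.29], [-0.12, 1.27, 0.29], [-0.13, 1.27, 0.29], [-0.14, 1.27, 0.28], [-0.15, 1.27, 0.28], [-0.16, 1.27, 0.28], [-0.17, 1.27, 0.28], [-0.18, 1.27, 0.28]]
[[0.06, -0.14, -0.51], [0.06, -0.14, -0.51], [0.06, -0.14, -0.51], [0.06, -0.14, -0.51], [0.06, -0.14, -0.51], [0.06, -0.14, -0.51], [0.06, -0.14, -0.51], [0.06, -0.14, -0.51], [0.06, -0.14, -0.51], [0.06, -0.14, -0.51]]
```

Call:
apply_moves(
  translation=[
    [-0.1,1,0],
    [-0.1,1.5,0.2],
    [-0.1,1.6,0.2],
    [-0.1,1.6,0.3],
    [-0.1,1.5,0.3],
    [-0.1,1.4,0.3],
    [-0.2,1.3,0.3],
    [-0.2,1.2,0.3],
    [-0.2,0.8,0.3],
    [-0.2,0.4,0.3],
  ],
  rotation=[
    [0.1,-0.2,-0.5],
    [0.1,-0.2,-0.5],
    [0.1,-0.2,-0.5],
    [0.1,-0.2,-0.5],
    [0.1,-0.2,-0.5],
    [0.1,-0.2,-0.5],
    [0,-0.2,-0.5],
    [0,0,-0.5],
    [0,0,-0.5],
    [0,0,-0.6],
  ],
)

```text
time: 7.3
tool_pos: [0.4102, 0.268, 0.1629]
ee_rot: [-0.128, 0.992, -0.003, -0.005]
ft_force: [0.3, 0.2, -2.2]
grip_width: 0.191
```

```bash
cat > mo.py <<'E'
import sys
from h import *
from scipy.spatial.transform import Rotation as Ro
s=viewer.capture('scene');t=viewer.capture('top')
st=r.read_state();p=st['tool_pos'];y=Ro.from_quat(st['ee_rot']).as_matrix()[:,1];yaw=np.arctan2(y[1],y[0])-np.pi/2
c=p[:2]+.055*np.array([np.cos(yaw),np.sin(yaw)]);m=mallet(c,yaw,p[2]-.026)
k=clamp((.4617,.2973),.245)[:3]
cv2.imwrite(sys.argv[1],np.hstack([overlay('scene',s,m+k,(340,230,80,80),5),overlay('top',t,m+k,(205,180,80,80),5)]))
cv2.imwrite(sys.argv[1][:-4]+'r.png',np.hstack([overlay('scene',s,[],(340,230,80,80),5),overlay('top',t,[],(205,180,80,80),5)]))
print('head',c,p[2]-.026,yaw)
E
python3 mo.py pics/d.png;python3 plan.py .4134 .2627 .135 104
```

```text
head [0.46332285 0.28133709] 0.13648279951296946 0.2554297759252089
t 7.4 tcp [0.4101 0.2674 0.1625] yaw 104.6 j [ 0.99 -0.25 -0.32 -0.   -1.51 -2.3 ] F [-0.2379 -0.0864 -2.5211] grip 0.19076022358132655
dist [ 0.0033 -0.0047 -0.0275] rot total deg [-0.257  -0.6355  0.6336]
[[-0.02, -0.05, 0.27], [-0.02, -0.05, 0.27], [-0.02, -0.05, 0.27], [-0.02, -0.05, 0.27], [-0.02, -0.05, 0.27], [-0.02, -0.05, 0.27], [-0.02, -0.05, 0.27], [-0.02, -0.05, 0.27], [-0.02, -0.05, 0.27], [-0.02, -0.05, 0.27]]
[[-0.03, -0.06, 0.06], [-0.03, -0.06, 0.06], [-0.03, -0.06, 0.06], [-0.03, -0.06, 0.06], [-0.03, -0.06, 0.06], [-0.03, -0.06, 0.06], [-0.03, -0.06, 0.06], [-0.03, -0.06, 0.06], [-0.03, -0.06, 0.06], [-0.03, -0.06, 0.06]]
```

View pics/d.png

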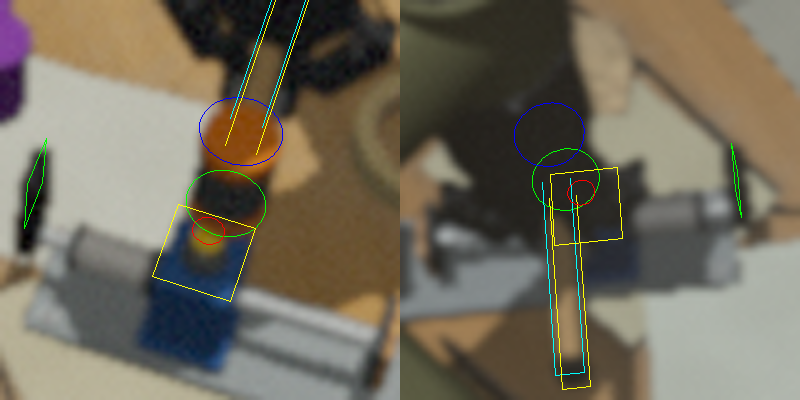

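View pics/dr.png

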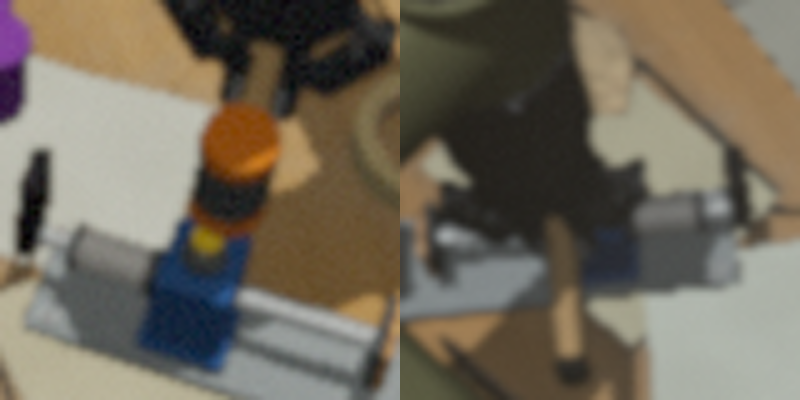

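The mallet head (scene (388,262)) hangs above the yellow pin (scene (381,278)). A small shift is needed, then down.

Call:
apply_moves(
  translation=[
    [0,-0.2,0.2],
    [-0.1,-0.2,0.3],
    [-0.1,-0.1,0.3],
    [0,0,0.3],
    [0,0,0.3],
    [0,0,0.3],
    [0,0,0.2],
    [0,0,0.2],
    [0,0,0],
    [0,0,0],
  ],
  rotation=[
    [0,-0.3,0.3],
    [-0.2,-0.3,0.3],
    [0,0,0],
    [0,0,0],
    [0,0,0],
    [0,0,0],
    [0,0,0],
    [0,0,0],
    [0,0,0],
    [0,0,0],
  ],
)

```text
time: 8.4
tool_pos: [0.4142, 0.2612, 0.1403]
ee_rot: [-0.121, 0.993, -0.0, 0.001]
ft_force: [-0.0, -0.2, -2.8]
grip_width: 0.188
```

```bash
python3 plan.py .4134 .2627 .120 104
```

```text
t 8.4 tcp [0.4142 0.2612 0.1403] yaw 103.8 j [ 0.98 -0.25 -0.37  0.   -1.46 -2.31] F [-0.0148 -0.1796 -2.7678] grip 0.18792037536975845
dist [-0.0008  0.0015 -0.0203] rot total deg [-0.0231  0.0715 -0.156 ]
[[0.0, 0.02, 0.2], [0.0, 0.02, 0.2], [0.0, 0.02, 0.2], [0.0, 0.02, 0.2], [0.0, 0.02, 0.2], [0.0, 0.02, 0.2], [0.0, 0.02, 0.2], [0.0, 0.02, 0.2], [0.0, 0.02, 0.2], [0.0, 0.02, 0.2]]
[[-0.0, 0.01, -0.02], [-0.0, 0.01, -0.02], [-0.0, 0.01, -0.02], [-0.0, 0.01, -0.02], [-0.0, 0.01, -0.02], [-0.0, 0.01, -0.02], [-0.0, 0.01, -0.02], [-0.0, 0.01, -0.02], [-0.0, 0.01, -0.02], [-0.0, 0.01, -0.02]]
```

Call:
apply_moves(
  translation=[
    [0,0,0.8],
    [0,0,0.8],
    [0,0,0.6],
    [0,0,0.4],
    [0,0,0.3],
    [0,0,0.3],
    [0,0,0.2],
    [0,0,0],
    [0,0,0],
    [0,0,0],
  ],
  rotation=[
    [0,0,0],
    [0,0,0],
    [0,0,0],
    [0,0,0],
    [0,0,0],
    [0,0,0],
    [0,0,0],
    [0,0,0],
    [0,0,0],
    [0,0,0],
  ],
)

```text
time: 9.4
tool_pos: [0.4154, 0.2617, 0.1224]
ee_rot: [-0.123, 0.992, 0.002, 0.007]
ft_force: [-1.9, -0.8, 3.8]
grip_width: 0.194
```

```bash
python3 mo.py pics/e.png;python3 plan.py .4134 .2627 .120 104|head -2
```

```text
head [0.46876783 0.27515689] 0.09638410792398536 0.24614568383956392
t 9.5 tcp [0.4154 0.2618 0.1224] yaw 104.1 j [ 0.98 -0.26 -0.4   0.01 -1.41 -2.31] F [-2.0434 -0.8458  1.9922] grip 0.18932097910213905
dist [-0.002   0.0009 -0.0024] rot total deg [0.1269 0.8231 0.1022]
```

View pics/er.png

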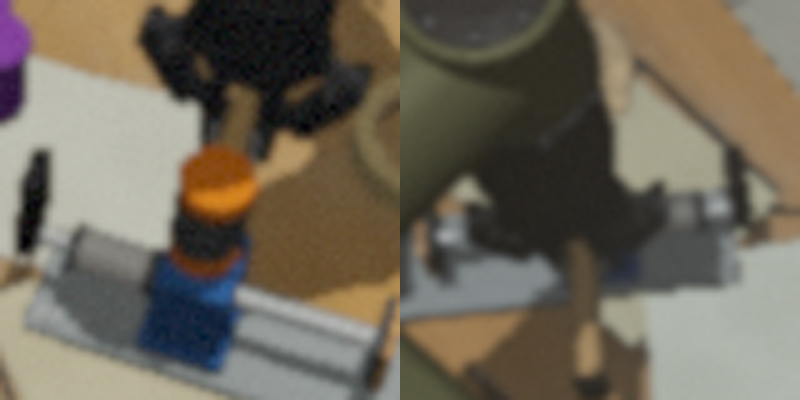

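The head is on the pin with the model bottom at ≈ 96 mm, but residual force is small. I'll press once more to make sure it is seated.

Call:
apply_moves(
  translation=[
    [0,0,0.6],
    [0,0,0.8],
    [0,0,0.8],
    [0,0,0.8],
    [0,0,0.8],
    [0,0,0.8],
    [0,0,0.8],
    [0,0,0.8],
    [0,0,0.8],
    [0,0,0.8],
  ],
  rotation=[
    [0,0,0],
    [0,0,0],
    [0,0,0],
    [0,0,0],
    [0,0,0],
    [0,0,0],
    [0,0,0],
    [0,0,0],
    [0,0,0],
    [0,0,0],
  ],
)

```text
time: 10.5
tool_pos: [0.4165, 0.261, 0.1182]
ee_rot: [-0.13, 0.991, 0.005, 0.022]
ft_force: [-36.2, -11.9, 44.2]
grip_width: 0.191
```

```bash
python3 mo.py pics/f.png;python3 plan.py .4134 .2627 .120 104|head -2
```

```text
head [0.46962434 0.27513611] 0.0922017178691679 0.26034289055176085
t 10.6 tcp [0.4165 0.261  0.1182] yaw 104.9 j [ 0.99 -0.28 -0.44  0.03 -1.38 -2.31] F [-36.0429 -12.5525  43.0381] grip 0.1850083094286325
dist [-0.0031  0.0017  0.0018] rot total deg [0.2461 2.5637 0.9113]
```

View pics/f.png

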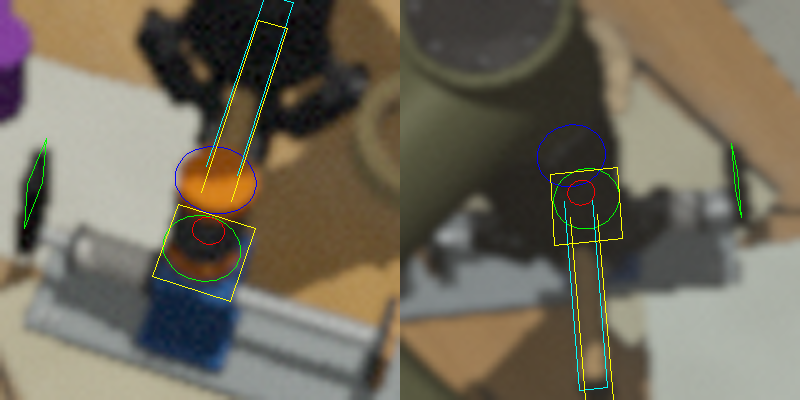

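It reacted with 44 N, so the pin is at its stop. Lifting and checking the pin's height.

Call:
apply_moves(
  translation=[
    [0,0,-0.8],
    [0,0,-1],
    [0,0,-1],
    [0,0,-1.5],
    [0,0,-1.5],
    [0,-1,-1.5],
    [0,-2,-1.5],
    [0,-3,0],
    [0,-4,0],
    [0,-3,0],
  ],
  rotation=[
    [0,1,0],
    [0,1,0],
    [0,0.5,0],
    [0,0,0],
    [0,0,0],
    [0,0,0],
    [0,0,0],
    [0,0,0],
    [0,0,0],
    [0,0,0],
  ],
)

```text
time: 11.6
tool_pos: [0.4492, 0.134, 0.2127]
ee_rot: [-0.133, 0.991, 0.002, 0.0]
ft_force: [0.0, 0.4, -1.9]
grip_width: 0.191
```

```bash
python3 - <<'E'
from h import *
s=viewer.capture('scene');t=viewer.capture('top');cv2.imwrite('pics/s1.png',s);cv2.imwrite('pics/t1.png',t)
s0=cv2.imread('pics/scene0.png');cr=lambda i:cv2.resize(i[255:310,350:405],None,fx=7,fy=7,interpolation=2)
cv2.imwrite('pics/g.png',np.hstack([cr(s0),cr(s)]))
E
python3 plan.py .479 -.267 .19 88 14
```

```text
t 11.7 tcp [0.4495 0.1329 0.2126] yaw 105.1 j [ 0.72 -0.32 -0.29 -0.   -1.6  -2.02] F [ 1.1104 -0.4273 -1.9459] grip 0.1897239984102978
dist [ 0.0295 -0.3999 -0.0226] rot total deg [ 0.2555  0.0107 17.104 ]
[[0.54, -2.81, 0.15], [0.48, -2.82, 0.15], [0.42, -2.83, 0.15], [0.36, -2.84, 0.15], [0.3, -2.85, 0.15], [0.24, -2.85, 0.15], [0.18, -2.86, 0.15], [0.12, -2.86, 0.16], [0.06, -2.86, 0.16], [-0.01, -2.86, 0.16], [-0.07, -2.86, 0.16], [-0.13, -2.86, 0.16], [-0.19, -2.86, 0.16], [-0.25, -2.85, 0.16]]
[[0.02, 0.0, 1.22], [0.02, 0.0, 1.22], [0.02, 0.0, 1.22], [0.02, 0.0, 1.22], [0.02, 0.0, 1.22], [0.02, 0.0, 1.22], [0.02, 0.0, 1.22], [0.02, 0.0, 1.22], [0.02, 0.0, 1.22], [0.02, 0.0, 1.22], [0.02, 0.0, 1.22], [0.02, 0.0, 1.22], [0.02, 0.0, 1.22], [0.02, 0.0, 1.22]]
```

View pics/g.png

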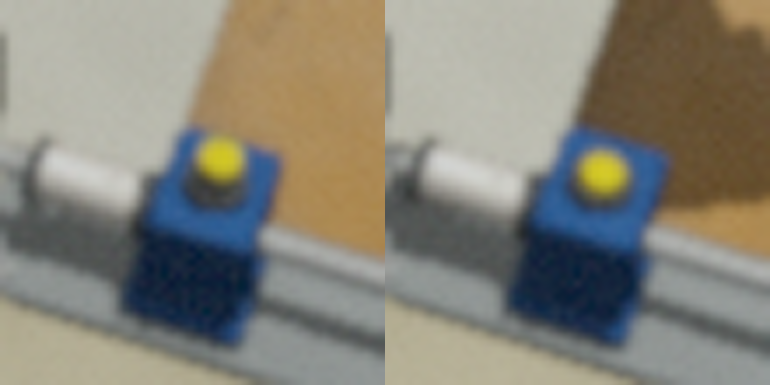

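View pics/s1.png

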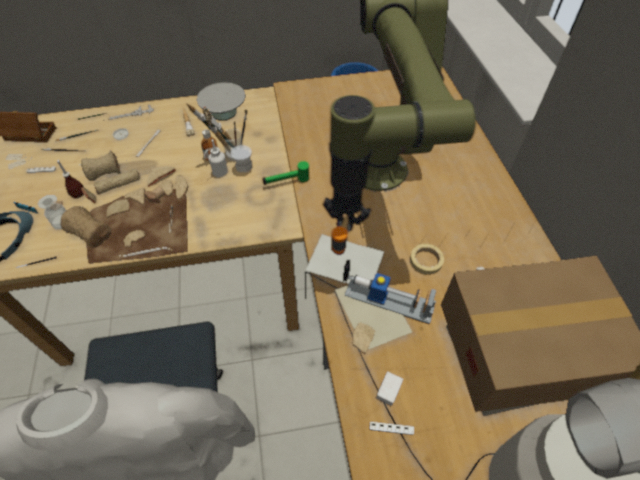

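The pin has clearly dropped: yellow centre from about (381.4,277.8) to (381.3,280). I'll measure it against the expected 11 mm.

Run:
```python
from h import *
def cen(im,box):
    x,y,w,h=box;c=im[y:y+h,x:x+w].astype(float);m=np.clip(np.minimum(c[...,1],c[...,2])-c[...,0]-60,0,None)
    # restrict
    Y,X=np.mgrid[y:y+h,x:x+w];return (X*m).sum()/m.sum(),(Y*m).sum()/m.sum(),m.sum()
for n,b in(('scene',(372,270,18,18)),('top',(234,211,16,16))):
    f='scene0' if n=='scene' else 'top0';g='s1' if n=='scene' else 't1'
    print(n,cen(cv2.imread(f'pics/{f}.png'),b),cen(cv2.imread(f'pics/{g}.png'),b),proj(n,[[.467,.276,.108],[.467,.276,.097]]))
```

```text
scene (np.float64(381.1080074487896), np.float64(277.28243327126006), np.float64(1611.0)) (np.float64(380.62192262602576), np.float64(279.36928487690506), np.float64(1706.0)) [[381.23044837 275.64477687]
 [380.80911892 277.72091037]]
top (np.float64(240.90867579908675), np.float64(218.39497716894977), np.float64(438.0)) (np.float64(241.29166666666666), np.float64(219.49404761904762), np.float64(504.0)) [[240.74748909 218.03299668]
 [241.22136153 219.34446815]]
```

Call:
apply_moves(
  translation=[
    [0.4,-2,-0.3],
    [0.6,-3.2,-0.2],
    [0.5,-3.4,0],
    [0.4,-3.4,0],
    [0.3,-3.4,0.1],
    [0.3,-3.4,0.1],
    [0.2,-3.4,0.1],
    [0.1,-3.4,0.2],
    [0,-3.4,0.2],
    [-0.1,-3.4,0.2],
  ],
  rotation=[
    [0,0,1.5],
    [0,0,1.5],
    [0,0,1.5],
    [0,0,1.5],
    [0,0,1.5],
    [0,0,1.5],
    [0,0,1.5],
    [0,0,1.5],
    [0,0,1.5],
    [0,0,1.5],
  ],
)

```text
time: 12.7
tool_pos: [0.468, -0.2, 0.2109]
ee_rot: [0.001, 1.0, 0.002, 0.001]
ft_force: [0.2, 0.6, -1.8]
grip_width: 0.191
```

```bash
python3 plan.py .479 -.267 .10 88 10
```

```text
t 12.7 tcp [ 0.468  -0.2     0.2109] yaw 89.9 j [-0.01 -0.21 -0.2  -0.   -1.58 -1.56] F [ 0.2074  0.6442 -1.809 ] grip 0.19080211968878263
dist [ 0.011  -0.067  -0.1109] rot total deg [0.2498 0.1618 1.9063]
[[-0.11, -0.67, 1.11], [-0.11, -0.67, 1.11], [-0.11, -0.67, 1.11], [-0.12, -0.67, 1.11], [-0.12, -0.67, 1.11], [-0.12, -0.67, 1.11], [-0.12, -0.67, 1.11], [-0.13, -0.67, 1.11], [-0.13, -0.67, 1.11], [-0.13, -0.67, 1.11]]
[[0.02, 0.02, 0.19], [0.02, 0.02, 0.19], [0.02, 0.02, 0.19], [0.02, 0.02, 0.19], [0.02, 0.02, 0.19], [0.02, 0.02, 0.19], [0.02, 0.02, 0.19], [0.02, 0.02, 0.19], [0.02, 0.02, 0.19], [0.02, 0.02, 0.19]]
```

Scene pin drop is 2.09 px against 2.08 px expected for 11 mm, so it is fully down. Now setting the mallet back at its original spot.

Call:
apply_moves(
  translation=[
    [0,-1,0.5],
    [-0.1,-1.2,1],
    [-0.2,-1.2,1.3],
    [-0.2,-1,1.4],
    [-0.2,-0.9,1.4],
    [-0.1,-0.7,1.4],
    [-0.1,-0.4,1.4],
    [-0.1,-0.3,1.3],
    [-0.1,0,1],
    [0,0,0.4],
  ],
  rotation=[
    [0,0,0.4],
    [0.2,0.2,0.4],
    [0,0,0.4],
    [0,0,0.4],
    [0,0,0.3],
    [0,0,0],
    [0,0,0],
    [0,0,0],
    [0,0,0],
    [0,0,0],
  ],
)

```text
time: 13.7
tool_pos: [0.4776, -0.2714, 0.0881]
ee_rot: [0.019, 1.0, 0.001, -0.003]
ft_force: [0.7, 0.5, -2.0]
grip_width: 0.189
```

```bash
python3 plan.py .479 -.267 .0262 88 10;python3 - <<'E'
from h import *
s=viewer.capture('scene');cv2.imwrite('pics/i.png',cv2.resize(s[160:260,190:290],None,fx=6,fy=6,interpolation=2))
E
```

```text
t 13.7 tcp [ 0.4776 -0.2714  0.0881] yaw 87.8 j [-0.15 -0.05 -0.29 -0.   -1.35 -1.46] F [ 0.6581  0.5354 -2.0148] grip 0.18871708482694388
dist [ 0.0014  0.0044 -0.0619] rot total deg [ 0.0933 -0.3197 -0.165 ]
[[-0.02, 0.04, 0.62], [-0.02, 0.04, 0.62], [-0.02, 0.04, 0.62], [-0.02, 0.04, 0.62], [-0.01, 0.04, 0.62], [-0.01, 0.04, 0.62], [-0.01, 0.04, 0.62], [-0.01, 0.04, 0.62], [-0.01, 0.04, 0.62], [-0.01, 0.04, 0.62]]
[[0.01, -0.03, -0.02], [0.01, -0.03, -0.02], [0.01, -0.03, -0.02], [0.01, -0.03, -0.02], [0.01, -0.03, -0.02], [0.01, -0.03, -0.02], [0.01, -0.03, -0.02], [0.01, -0.03, -0.02], [0.01, -0.03, -0.02], [0.01, -0.03, -0.02]]
```

View pics/i.png

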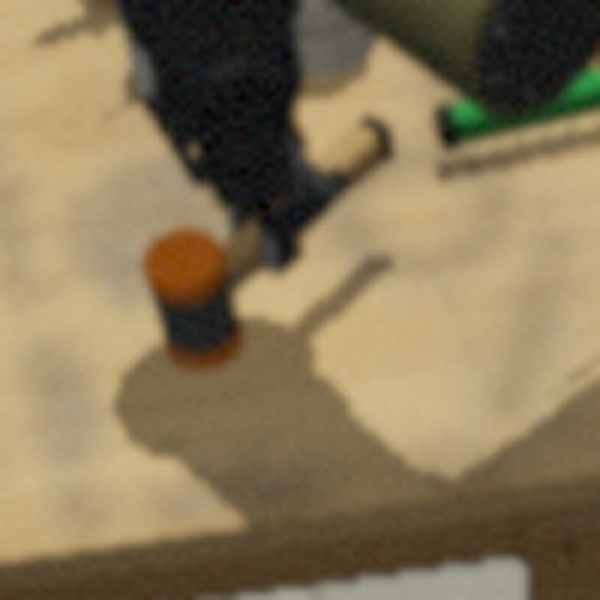

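The mallet is still level and above its old spot, head at scene (222,210) and well inside the bench edge. Lowering.

Call:
apply_moves(
  translation=[
    [0,0.1,0.7],
    [0,0.1,0.8],
    [0,0.1,0.8],
    [0,0.1,0.8],
    [0,0,0.8],
    [0,0,0.7],
    [0,0,0.5],
    [0,0,0.3],
    [0,0,0.2],
    [0,0,0.1],
  ],
  rotation=[
    [0,0,0],
    [0,0,0],
    [0,0,0],
    [0,0,0],
    [0,0,0],
    [0,0,0],
    [0,0,0],
    [0,0,0],
    [0,0,0],
    [0,0,0],
  ],
)

```text
time: 14.75
tool_pos: [0.4786, -0.2666, 0.0279]
ee_rot: [0.018, 1.0, 0.0, -0.001]
ft_force: [-0.7, -0.4, -3.1]
grip_width: 0.191
```

Call:
apply_moves(
  translation=[
    [0,0,0.1],
    [0,0,0.1],
    [0,0,0.1],
    [0,0,0.1],
    [0,0,0],
    [0,0,0],
    [0,0,0],
    [0,0,0],
    [0,0,0],
    [0,0,0],
  ],
  rotation=[
    [0,0,0],
    [0,0,0],
    [0,0,0],
    [0,0,0],
    [0,0,0],
    [0,0,0],
    [0,0,0],
    [0,0,0],
    [0,0,0],
    [0,0,0],
  ],
)

```text
time: 15.75
tool_pos: [0.4794, -0.2671, 0.0263]
ee_rot: [0.018, 1.0, -0.0, -0.0]
ft_force: [-0.9, 1.4, 0.3]
grip_width: 0.187
```

Call:
apply_moves(
  translation=[
    [0,0,0],
    [0,0,0],
    [0,0,0],
    [0,0,0],
    [0,0,0],
    [0,0,0],
    [0,0,0],
    [0,0,0],
    [0,0,-0.5],
    [0,0,-1],
  ],
  rotation=[
    [0,0,0],
    [0,0,0],
    [0,0,0],
    [0,0,0],
    [0,0,0],
    [0,0,0],
    [0,0,0],
    [0,0,0],
    [0,0,0],
    [0,0,0],
  ],
  fingers=0,
)

```text
time: 16.75
tool_pos: [0.4797, -0.2673, 0.0413]
ee_rot: [0.018, 1.0, -0.0, 0.0]
ft_force: [-0.5, -0.2, -0.0]
grip_width: 1.001
```

Call:
apply_moves(
  translation=[
    [0,0,-1.5],
    [0,0,-2],
    [0,0,-2.5],
    [0,0,-3],
    [0,0,-3],
    [0,0,-3],
    [0,0,-3],
    [0,0,-2],
    [0,0,0],
    [0,0,0],
  ],
  rotation=[
    [0,0,0],
    [0,0,0],
    [0,0,0],
    [0,0,0],
    [0,0,0],
    [0,0,0],
    [0,0,0],
    [0,0,0],
    [0,0,0],
    [0,0,0],
  ],
)

```text
time: 17.75
tool_pos: [0.4787, -0.2678, 0.2605]
ee_rot: [0.018, 1.0, -0.002, 0.005]
ft_force: [0.7, 0.0, -0.8]
grip_width: 0.997
```

```bash
python3 - <<'E'
from h import *
s=viewer.capture('scene');cv2.imwrite('pics/j.png',cv2.resize(s[160:260,190:290],None,fx=6,fy=6,interpolation=2))
E
python3 plan.py .492 .176 .26 104 14
```

```text
t 17.8 tcp [ 0.4787 -0.268   0.2606] yaw 87.9 j [-0.14 -0.1  -0.02  0.   -1.65 -1.47] F [-0.0216  0.3276  0.7053] grip 0.9986672670552768
dist [ 0.0133  0.444  -0.0006] rot total deg [ -0.3591   0.5311 -16.0791]
[[0.02, 3.17, -0.01], [-0.04, 3.17, -0.01], [-0.11, 3.17, -0.01], [-0.17, 3.17, -0.01], [-0.23, 3.16, -0.01], [-0.3, 3.16, -0.0], [-0.36, 3.15, -0.0], [-0.42, 3.14, -0.0], [-0.49, 3.14, -0.0], [-0.55, 3.12, -0.0], [-0.61, 3.11, 0.0], [-0.67, 3.1, 0.0], [-0.74, 3.09, 0.0], [-0.8, 3.07, 0.0]]
[[-0.03, 0.04, -1.15], [-0.03, 0.04, -1.15], [-0.03, 0.04, -1.15], [-0.03, 0.04, -1.15], [-0.03, 0.04, -1.15], [-0.03, 0.04, -1.15], [-0.03, 0.04, -1.15], [-0.03, 0.04, -1.15], [-0.03, 0.04, -1.15], [-0.03, 0.04, -1.15], [-0.03, 0.04, -1.15], [-0.03, 0.04, -1.15], [-0.03, 0.04, -1.15], [-0.03, 0.04, -1.15]]
```

View pics/j.png

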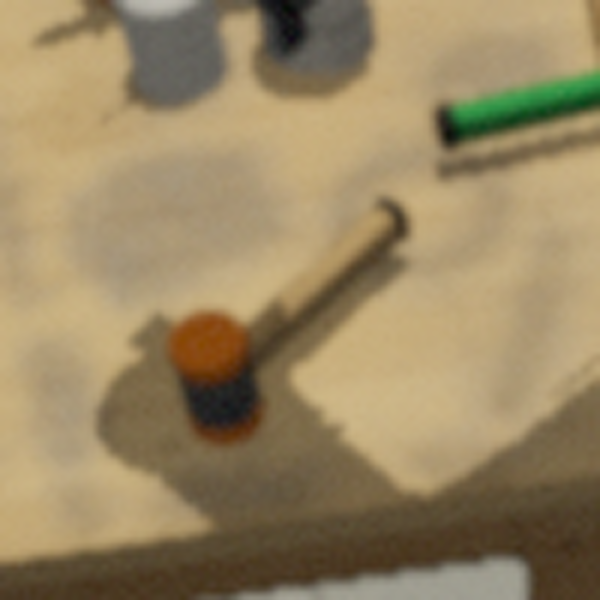

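The mallet stands upright at its original spot, released (head at scene (225,217), handle end (256,196)). Moving to the grip plate.

Call:
apply_moves(
  translation=[
    [0,2,0],
    [0,3.5,0],
    [0,3.8,0],
    [-0.1,3.8,0],
    [-0.2,3.8,0],
    [-0.3,3.8,0],
    [-0.4,3.8,0],
    [-0.5,3.8,0],
    [-0.6,3.8,0],
    [-0.7,3.8,0],
  ],
  rotation=[
    [0,0,-1.3],
    [0,0,-1.3],
    [0,0,-1.3],
    [0,0,-1.3],
    [0,0,-1.3],
    [0,0,-1.3],
    [0,0,-1.3],
    [0,0,-1.3],
    [0,0,-1.3],
    [0,0,-1.3],
  ],
)

```text
time: 18.8
tool_pos: [0.4752, 0.1019, 0.2477]
ee_rot: [-0.096, 0.995, -0.003, -0.004]
ft_force: [0.8, -0.1, -0.2]
grip_width: 0.997
```

```bash
python3 plan.py .492 .176 .18 104 10
```

```text
t 18.8 tcp [0.4752 0.1019 0.2477] yaw 101.0 j [ 0.63 -0.26 -0.18  0.   -1.66 -2.01] F [ 0.846  -0.1338 -0.1911] grip 0.9969176982381578
dist [ 0.0168  0.0741 -0.0677] rot total deg [-0.3085 -0.4698 -3.0296]
[[-0.31, 0.7, 0.67], [-0.31, 0.7, 0.67], [-0.32, 0.7, 0.67], [-0.32, 0.69, 0.67], [-0.32, 0.69, 0.67], [-0.33, 0.69, 0.67], [-0.33, 0.69, 0.67], [-0.33, 0.69, 0.68], [-0.34, 0.68, 0.68], [-0.34, 0.68, 0.68]]
[[-0.03, -0.05, -0.3], [-0.03, -0.05, -0.3], [-0.03, -0.05, -0.3], [-0.03, -0.05, -0.3], [-0.03, -0.05, -0.3], [-0.03, -0.05, -0.3], [-0.03, -0.05, -0.3], [-0.03, -0.05, -0.3], [-0.03, -0.05, -0.3], [-0.03, -0.05, -0.3]]
```

Call:
apply_moves(
  translation=[
    [-0.3,0.8,0.5],
    [-0.3,0.9,0.7],
    [-0.4,0.9,0.8],
    [-0.4,0.9,0.8],
    [-0.4,0.8,0.8],
    [-0.4,0.8,0.8],
    [-0.4,0.7,0.8],
    [-0.3,0.6,0.8],
    [-0.3,0.4,0.6],
    [-0.2,0.2,0.2],
  ],
  rotation=[
    [0,0,-0.3],
    [-0.3,-0.5,-0.3],
    [0,0,-0.3],
    [0,0,-0.3],
    [0,0,-0.3],
    [0,0,-0.3],
    [0,0,-0.3],
    [0,0,-0.3],
    [0,0,-0.3],
    [0,0,-0.3],
  ],
)

```text
time: 19.8
tool_pos: [0.4931, 0.1832, 0.1692]
ee_rot: [-0.124, 0.992, -0.001, -0.003]
ft_force: [0.4, -0.8, -0.4]
grip_width: 1.002
```

```bash
cat > gp.py <<'E'
import sys
from h import *
from scipy.spatial.transform import Rotation as Ro
s=viewer.capture('scene');t=viewer.capture('top')
st=r.read_state();p=st['tool_pos'];R=Ro.from_quat(st['ee_rot']).as_matrix()
gr=[(np.array([p-R[:,1]*.04,p+R[:,1]*.04]),(0,0,255)),(np.array([p-R[:,2]*.04,p+R[:,2]*.008]),(0,0,255))]
k=clamp((.4617,.2973),.245)
for f,g in(('',gr+k),('r',[])):
  cv2.imwrite(sys.argv[1]+f+'.png',np.hstack([overlay('scene',s,g,(320,225,80,80),5),overlay('top',t,g,(235,180,80,80),5)]))
E
python3 gp.py pics/k; python3 plan.py .492 .176 .09 104 10
```

```text
t 19.9 tcp [0.4932 0.1831 0.1697] yaw 104.3 j [ 0.74 -0.15 -0.22 -0.   -1.5  -2.06] F [-0.2189  0.1048 -0.211 ] grip 1.003072885168961
dist [-0.0012 -0.0071 -0.0797] rot total deg [-0.1135 -0.3075  0.2515]
[[0.02, -0.06, 0.8], [0.03, -0.06, 0.8], [0.03, -0.06, 0.8], [0.03, -0.06, 0.8], [0.03, -0.06, 0.8], [0.03, -0.06, 0.8], [0.03, -0.06, 0.8], [0.03, -0.07, 0.8], [0.03, -0.07, 0.8], [0.03, -0.07, 0.8]]
[[-0.01, -0.03, 0.03], [-0.01, -0.03, 0.03], [-0.01, -0.03, 0.03], [-0.01, -0.03, 0.03], [-0.01, -0.03, 0.03], [-0.01, -0.03, 0.03], [-0.01, -0.03, 0.03], [-0.01, -0.03, 0.03], [-0.01, -0.03, 0.03], [-0.01, -0.03, 0.03]]
```

View pics/k.png

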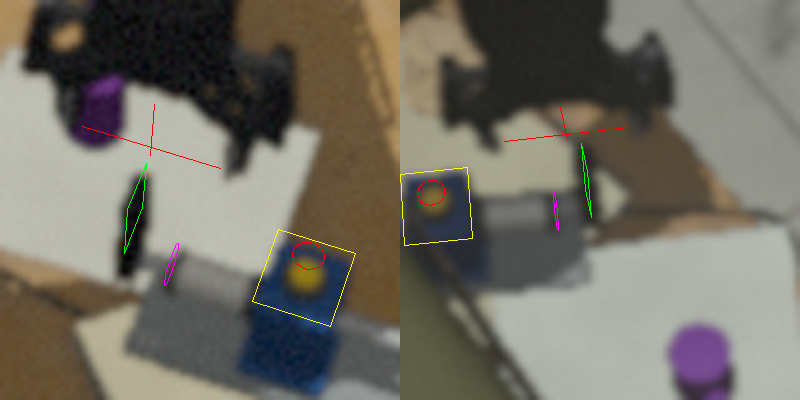

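View pics/kr.png

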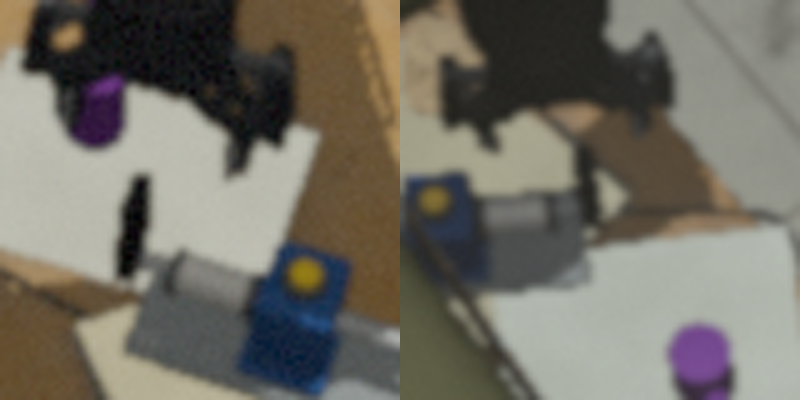

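The jaws straddle the plate's line: plate at scene (346.5,270) and top (272,217), between the fingers; the plate model fits. Descending.

Call:
apply_moves(
  translation=[
    [0,-0.2,0.5],
    [0,-0.2,0.8],
    [0.1,-0.2,0.9],
    [0.1,-0.1,0.9],
    [0,0,0.9],
    [0,0,0.9],
    [0,0,0.9],
    [0,0,0.8],
    [0,0,0.6],
    [0,0,0.3],
  ],
  rotation=[
    [0,0,0],
    [0,-0.3,0],
    [0,0,0],
    [0,0,0],
    [0,0,0],
    [0,0,0],
    [0,0,0],
    [0,0,0],
    [0,0,0],
    [0,0,0],
  ],
)

```text
time: 20.9
tool_pos: [0.4932, 0.1742, 0.089]
ee_rot: [-0.123, 0.992, -0.001, 0.001]
ft_force: [0.1, -0.2, 0.1]
grip_width: 0.998
```

```bash
python3 gp.py pics/l; python3 plan.py .492 .176 .09 104 10|head -3
```

```text
t 21.0 tcp [0.4931 0.1742 0.0892] yaw 104.2 j [ 0.73 -0.13 -0.36  0.   -1.35 -2.05] F [-0.6409  0.51    0.2933] grip 0.9989337696530577
dist [-0.0011  0.0018  0.0008] rot total deg [-0.0832  0.096   0.1867]
[[0.01, 0.02, -0.01], [0.01, 0.02, -0.01], [0.01, 0.02, -0.01], [0.01, 0.02, -0.01], [0.01, 0.02, -0.01], [0.01, 0.02, -0.01], [0.01, 0.02, -0.01], [0.01, 0.02, -0.01], [0.01, 0.02, -0.01], [0.01, 0.02, -0.01]]
```

View pics/lr.png

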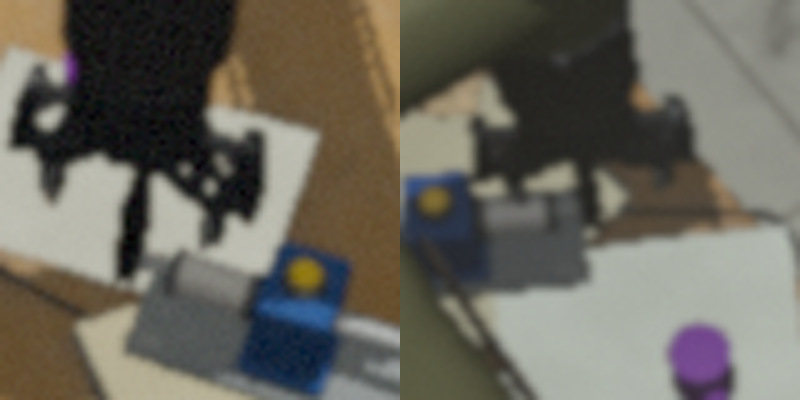

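The plate (scene (347,270)) sits midway between the finger tips (scene (330,264) and (362,272)). Closing on it.

Call:
apply_moves(
  translation=[
    [0,0,0],
    [0,0,0],
    [0,0,0],
    [0,0,0],
    [0,0,0],
    [0,0,0],
    [0,0,0],
    [0,0,0],
    [0,0,0],
    [0,0,0],
  ],
  rotation=[
    [0,0,0],
    [0,0,0],
    [0,0,0],
    [0,0,0],
    [0,0,0],
    [0,0,0],
    [0,0,0],
    [0,0,0],
    [0,0,0],
    [0,0,0],
  ],
  fingers=255,
  force=120,
)

```text
time: 22.0
tool_pos: [0.4935, 0.1769, 0.0913]
ee_rot: [-0.124, 0.992, 0.002, 0.002]
ft_force: [-1.2, 4.2, 0.7]
grip_width: 0.152
```

```bash
python3 plan.py .5056 .1223 .0895 104 10
```

```text
t 22.0 tcp [0.4935 0.1769 0.0913] yaw 104.2 j [ 0.73 -0.14 -0.36 -0.   -1.35 -2.05] F [-1.1639  4.1898  0.6979] grip 0.15206536227042736
dist [ 0.0121 -0.0546 -0.0018] rot total deg [0.1577 0.2967 0.2363]
[[0.02, -0.56, 0.02], [0.02, -0.56, 0.02], [0.02, -0.56, 0.02], [0.02, -0.56, 0.02], [0.02, -0.56, 0.02], [0.02, -0.56, 0.02], [0.02, -0.56, 0.02], [0.02, -0.56, 0.02], [0.02, -0.56, 0.02], [0.01, -0.56, 0.02]]
[[0.02, 0.03, 0.02], [0.02, 0.03, 0.02], [0.02, 0.03, 0.02], [0.02, 0.03, 0.02], [0.02, 0.03, 0.02], [0.02, 0.03, 0.02], [0.02, 0.03, 0.02], [0.02, 0.03, 0.02], [0.02, 0.03, 0.02], [0.02, 0.03, 0.02]]
```

Call:
apply_moves(
  translation=[
    [0,-0.4,0],
    [0,-0.6,0],
    [0,-0.6,0],
    [0,-0.6,0],
    [0,-0.6,0],
    [0,-0.6,0],
    [0,-0.6,0],
    [0,-0.6,0],
    [0,-0.4,0],
    [0,-0.2,0],
  ],
  rotation=[
    [0,0,0],
    [0,0,0],
    [0,0,0],
    [0,0,0],
    [0,0,0],
    [0,0,0],
    [0,0,0],
    [0,0,0],
    [0,0,0],
    [0,0,0],
  ],
)

```text
time: 23.0
tool_pos: [0.5047, 0.132, 0.0912]
ee_rot: [-0.126, 0.992, 0.007, 0.002]
ft_force: [-3.5, 8.7, 0.6]
grip_width: 0.146
```

```bash
python3 plan.py .508 .1187 .0905 104 10|head -3; python3 gp.py pics/n
```

```text
t 23.0 tcp [0.5047 0.132  0.0912] yaw 104.4 j [ 0.63 -0.14 -0.36 -0.01 -1.35 -1.95] F [-3.4979  8.7117  0.6444] grip 0.1464748657725766
dist [ 0.0033 -0.0133 -0.0007] rot total deg [0.7606 0.3004 0.441 ]
[[0.0, -0.14, 0.01], [0.0, -0.14, 0.01], [0.0, -0.14, 0.01], [0.0, -0.14, 0.01], [0.0, -0.14, 0.01], [0.0, -0.14, 0.01], [0.0, -0.14, 0.01], [0.0, -0.14, 0.01], [0.0, -0.14, 0.01], [0.0, -0.14, 0.01]]
```

View pics/nr.png

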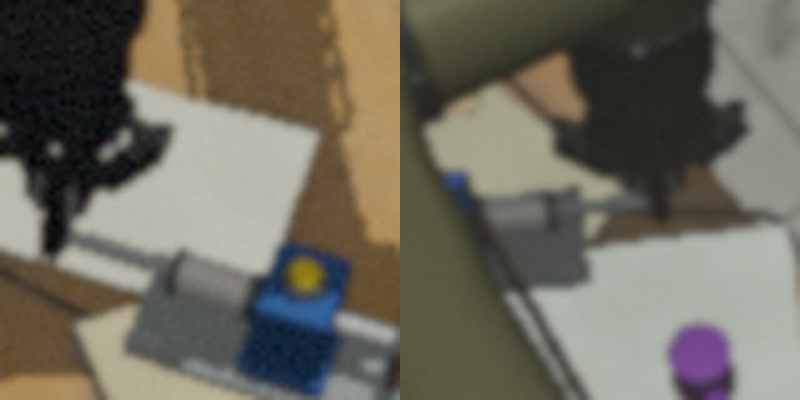

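The rod is drawn about 46 mm (rod visible between plate and mouth, no red yet). Pulling a further 13 mm.

Call:
apply_moves(
  translation=[
    [0,-0.3,0],
    [0,-0.3,0],
    [0,-0.3,0],
    [0,-0.3,0],
    [0,-0.2,0],
    [0,0,0],
    [0,0,0],
    [0,0,0],
    [0,0,0],
    [0,0,0],
  ],
  rotation=[
    [0,0,0],
    [0,0,0],
    [0,0,0],
    [0,0,0],
    [0,0,0],
    [0,0,0],
    [0,0,0],
    [0,0,0],
    [0,0,0],
    [0,0,0],
  ],
)

```text
time: 24.1
tool_pos: [0.5067, 0.1241, 0.0912]
ee_rot: [-0.127, 0.992, 0.009, 0.001]
ft_force: [-4.0, 7.5, 0.1]
grip_width: 0.149
```

```bash
cat > red.py <<'E'
import sys
from h import *
s=viewer.capture('scene');t=viewer.capture('top');cv2.imwrite(sys.argv[1]+'_s.png',s)
a=cv2.resize(s[255:295,330:370],None,fx=10,fy=10,interpolation=2);b=cv2.resize(t[200:240,255:295],None,fx=10,fy=10,interpolation=2)
cv2.imwrite(sys.argv[1]+'.png',np.hstack([a,b]))
st=r.read_state();d=np.array(st['tool_pos'])-[.4935,.1769,.0913];print(st['time'],st['tool_pos'],'d',d@[.2426,-.970,0],st['ft_force'],st['grip_width'])
E
python3 red.py pics/q
```

```text
24.2 [0.50666029 0.12412211 0.09119374] d 0.05438723932319128 [-3.3287884   8.40964446  1.45455271] 0.14910209011234793
```

View pics/q.png

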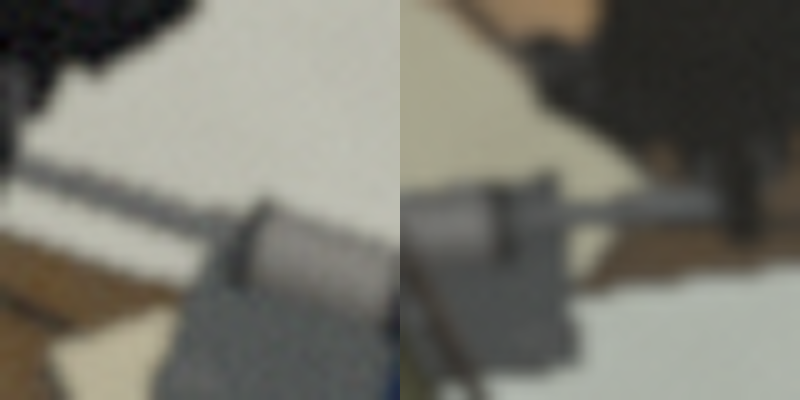

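No red visible yet at d≈54 mm (mouth at scene (355,280)), as expected. Pulling about 5.5 mm more.

Call:
apply_moves(
  translation=[
    [0,-0.3,0],
    [0,-0.3,0],
    [0,-0.2,0],
    [0,-0.2,0],
    [0,0,0],
    [0,0,0],
    [0,0,0],
    [0,0,0],
    [0,0,0],
    [0,0,0],
  ],
  rotation=[
    [0,0,0],
    [0,0,0],
    [0,0,0],
    [0,0,0],
    [0,0,0],
    [0,0,0],
    [0,0,0],
    [0,0,0],
    [0,0,0],
    [0,0,0],
  ],
)

```text
time: 25.2
tool_pos: [0.5077, 0.12, 0.0912]
ee_rot: [-0.128, 0.992, 0.009, -0.0]
ft_force: [-4.3, 8.9, 0.5]
grip_width: 0.152
```

```bash
python3 red.py pics/u
```

```text
25.3 [0.50768267 0.12002061 0.09118535] d 0.05861372843837386 [-3.43256303  9.18485156  1.23180491] 0.14572285727611825
```

View pics/u.png

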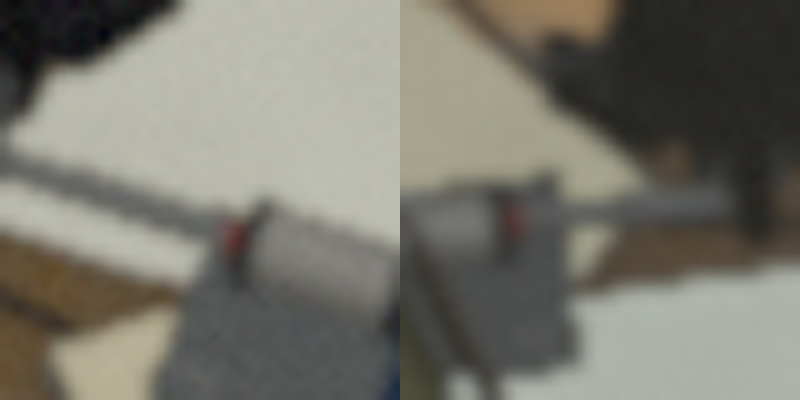

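Red now shows at the mouth (scene (353.5,279), top (266,222)), partly out; d≈58.6 mm. I'll nudge about 1.4 mm more.

Call:
apply_moves(
  translation=[
    [0,-0.2,0],
    [0,-0.2,0],
    [0,0,0],
    [0,0,0],
    [0,0,0],
    [0,0,0],
    [0,0,0],
    [0,0,0],
    [0,0,0],
    [0,0,0],
  ],
  rotation=[
    [0,0,0],
    [0,0,0],
    [0,0,0],
    [0,0,0],
    [0,0,0],
    [0,0,0],
    [0,0,0],
    [0,0,0],
    [0,0,0],
    [0,0,0],
  ],
)

```text
time: 26.3
tool_pos: [0.5075, 0.1209, 0.0912]
ee_rot: [-0.128, 0.992, 0.009, -0.001]
ft_force: [-4.9, 8.4, 0.5]
grip_width: 0.152
```

```bash
python3 red.py pics/v
python3 - <<'E'
from h import *
for f in('q','u','v'):
    im=cv2.imread(f'pics/{f}_s.png').astype(float)[268:290,342:365];m=im[...,2]-.5*(im[...,0]+im[...,1]);b=np.median(m)
    Y,X=np.mgrid[268:290,342:365];w=np.clip(m-12,0,None);w[(Y>285)]=0;print(f,w.sum(),(w*X).sum()/w.sum() if w.sum() else 0,m.max())
M=np.array([.4617,.2973])-np.array([-.2426,.970])*.1
yd=np.array([-.2426,.970])
print(proj('scene',[[*(M-yd*k),.055] for k in(0,.005,.01)]),proj('top',[[*(M-yd*k),.055] for k in(0,.005,.01)]))
E
```

```text
26.4 [0.50746563 0.12091384 0.09121293] d 0.05769463509921403 [-3.91249805  9.13614857  0.44589321] 0.14921764447050215
q 218.0 343.9770642201835 29.5
u 325.0 347.17692307692306 38.0
v 264.5 345.5047258979206 29.5
[[353.83349956 277.32818921]
 [352.22735859 276.81776775]
 [350.62386105 276.30815711]] [[265.70792786 221.79765223]
 [267.16283676 221.64369621]
 [268.61758578 221.48977978]]
```

View pics/v.png

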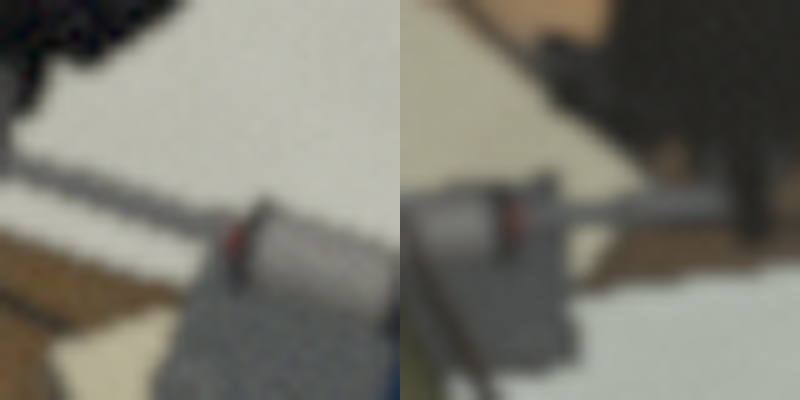

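Zero rows let the spring sag the arm back about 1 mm. I'll use a steady small pull in every row.

Call:
apply_moves(
  translation=[
    [0,-0.2,0],
    [0,-0.2,0],
    [0,-0.2,0],
    [0,-0.2,0],
    [0,-0.1,0],
    [0,-0.1,0],
    [0,-0.1,0],
    [0,-0.1,0],
    [0,-0.1,0],
    [0,-0.1,0],
  ],
  rotation=[
    [0,0,0],
    [0,0,0],
    [0,0,0],
    [0,0,0],
    [0,0,0],
    [0,0,0],
    [0,0,0],
    [0,0,0],
    [0,0,0],
    [0,0,0],
  ],
)

```text
time: 27.4
tool_pos: [0.5091, 0.1144, 0.0912]
ee_rot: [-0.129, 0.992, 0.011, -0.002]
ft_force: [-5.1, 8.9, 1.2]
grip_width: 0.148
```

```bash
python3 red.py pics/w
```

```text
27.5 [0.50908613 0.11435724 0.0911596 ] d 0.0644476714208256 [-6.11118493 10.59295278  1.25105362] 0.14573100506690156
```

View pics/w.png

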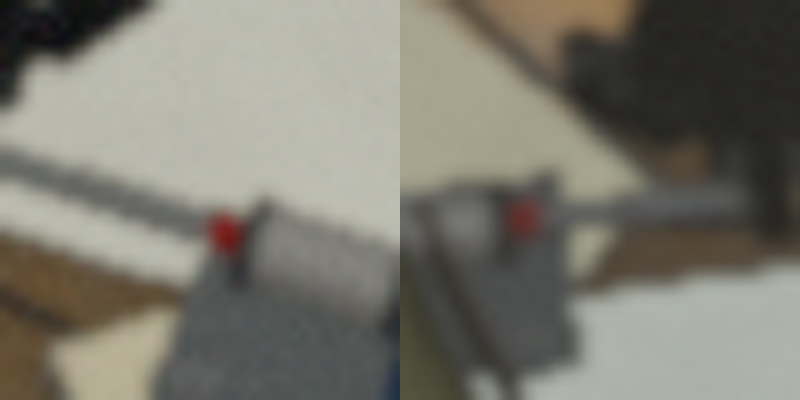

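At d≈64.4 mm the band is almost wholly out (scene (352.5,278.5)), so it's slightly too far. I'll quantify the red and ease back about 4.5 mm.

```bash
cat > rr.py <<'E'
from h import *
import sys
for f in sys.argv[1:]:
    im=cv2.imread(f'pics/{f}_s.png').astype(float);m=im[...,2]-.5*(im[...,0]+im[...,1])
    Y,X=np.mgrid[0:480,0:640];k=(abs(X-352.5)<4.5)&(abs(Y-278.5)<4);print(f,round((m-3)[k].sum(),1),m[k].max())
E
python3 rr.py q v u w
```

```text
q -75.5 6.0
v 150.5 28.0
u 252.0 38.0
w 871.5 89.0
```

Call:
apply_moves(
  translation=[
    [0,0.1,0],
    [0,0.1,0],
    [0,0,0],
    [0,0,0],
    [0,0,0],
    [0,0,0],
    [0,0,0],
    [0,0,0],
    [0,0,0],
    [0,0,0],
  ],
  rotation=[
    [0,0,0],
    [0,0,0],
    [0,0,0],
    [0,0,0],
    [0,0,0],
    [0,0,0],
    [0,0,0],
    [0,0,0],
    [0,0,0],
    [0,0,0],
  ],
)

```text
time: 28.5
tool_pos: [0.5076, 0.1201, 0.0912]
ee_rot: [-0.129, 0.992, 0.01, -0.002]
ft_force: [-5.0, 8.7, 0.3]
grip_width: 0.151
```

```bash
python3 red.py pics/x;python3 rr.py x
```

```text
28.6 [0.5076551  0.12010849 0.0912134 ] d 0.05852179454334865 [-5.14633268  8.87687627  0.59560828] 0.14861555605003143
x 229.5 41.5
```

Redness is linear in d and puts the band's first appearance at TCP d≈55.5 mm, so the middle is at ≈ 60.5 mm. The hold needs about 0.05 cm of pull per row; pulling about 2 mm net.

Call:
apply_moves(
  translation=[
    [0,-0.15,0],
    [0,-0.15,0],
    [0,-0.15,0],
    [0,-0.05,0],
    [0,-0.05,0],
    [0,-0.05,0],
    [0,-0.05,0],
    [0,-0.05,0],
    [0,-0.05,0],
    [0,-0.05,0],
  ],
  rotation=[
    [0,0,0],
    [0,0,0],
    [0,0,0],
    [0,0,0],
    [0,0,0],
    [0,0,0],
    [0,0,0],
    [0,0,0],
    [0,0,0],
    [0,0,0],
  ],
)

```text
time: 29.6
tool_pos: [0.5083, 0.1177, 0.0912]
ee_rot: [-0.129, 0.992, 0.01, -0.003]
ft_force: [-4.8, 8.9, 0.5]
grip_width: 0.146
```

```bash
python3 red.py pics/y;python3 rr.py y
```

```text
29.7 [0.50825338 0.11767768 0.0911789 ] d 0.06102482398941915 [-4.82840226  8.59733185  0.46787721] 0.15141022468112694
y 517.5 59.5
```

View pics/y.png

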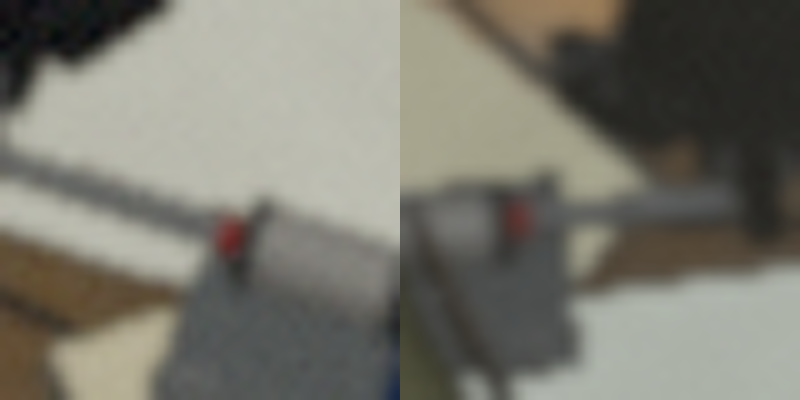

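The band is about half out at the mouth (red at scene (353,278.5), redness 517 against about 460 at the middle). Checking that the hold is steady, and taking a last look at the mallet and the other loose things.

```bash
python3 - <<'E'
from h import *
for i in range(12): s=viewer.capture('scene')
st=r.read_state();print(st['time'],st['tool_pos'],st['joint_velocities'].round(4),st['ft_force'])
cv2.imwrite('pics/fin.png',s)
E
python3 red.py pics/z;python3 rr.py z
```

```text
30.3 [0.50826308 0.11768207 0.09120746] [ 0.0005 -0.0011  0.0005  0.0009 -0.0002  0.0003] [-5.02697988  9.43129562  1.29422651]
30.4 [0.50824814 0.11770908 0.09118218] d 0.06099309372172616 [-5.34467782  9.37659295  1.5058525 ] 0.14810708754439378
z 502.0 59.0
```

View pics/fin.png

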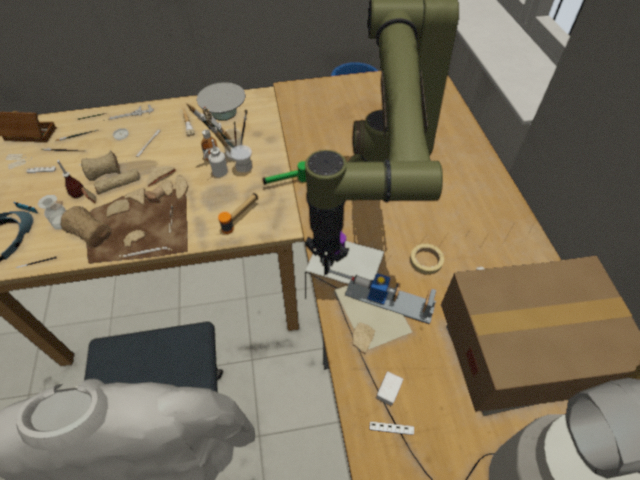

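The hold is steady over 0.7 s. The mallet stands at scene (226,221), and the foam (390,388), sherd (363,337), tape (427,258), tub (240,157) and both look-alikes are where they were. Handing in.

```bash
python3 -c "
from bench import job_done
print(job_done())"
```

```text
the job is handed in; nothing more can be done
None
```

I handed the job in at about 30 s with the red band held at the barrel's mouth; no verdict was reported.

- **Lock pin:** I picked up the wooden mallet with the orange faces and knocked the pin down with its head, pressing a second time to seat it. The pin dropped 2.09 px in the scene picture, against 2.08 px expected for the full 11 mm.
- **Mallet:** It is back on the bench at its original spot, standing upright and released.
- **Rod:** The gripper still holds the black grip plate. The gripper's position and the amount of red showing both put the rod at about 60.5 mm. The pose did not move measurably in the last 0.7 s, with roughly 10 N on the wrist.
- **Loose things:** The foam block, sherd, tape roll, tub and the two look-alike mallets were where they started in the last picture.

Some things were off along the way:

- **Pin press:** The second press reached about 44 N upward with a 38 N sideways pull at the wrist. That went through the mallet, and the wrist force stayed well under its limit.
- **Rod overshoot:** I overshot to about 64 mm once before easing back.
- **Camera mismatch:** The two cameras disagreed by up to about 1 cm on raised points. I worked from averaged positions and checked them against model overlays.

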